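Clamp a rubber block in a vice with a slip-clutch thumbscrew

ROBOT

A 6-joint arm with a two-finger parallel gripper is mounted at the origin on a cart in front of the work surface, level with it; the furniture and walls round the work are solid. World frame = base frame: x ahead of the robot, y to its left, z up, the work surface at z = 0. Lengths are in m, angles in rad, forces in N, time in s.
With the tool pointing down it reaches from about 0.3 to 0.85 m from the base axis. Payload 5.4 kg.
Tool frame: the origin (TCP) lies between the finger pads; the fingertips stand robot.tip_reach ahead of it and the grasp point (between the pads) lies 6 mm ahead of it (robot.tip_reach is the distance from the TCP to the fingertips, in m); y points along the fingers, x is the direction in which the jaws open and shut, and the axes are right-handed (so a half turn about y gives the same grasp; the last joint's range is limited). The gripper opens to 85 mm and grips with 20 to 120 N. Pads are 22 mm wide; open, the fingers measure 114 mm over their backs; the gripper's body (76 mm by 85 mm) begins 54 mm behind the grasp point. The pads swing forward as they close: fully open they stand 13 mm farther back than shut.
Start: joints at [-1.469, 0.158, 1.597, -0, 1.386, -0.21], TCP at [0.176, -0.547, 0.256] pointing down, gripper open.
Joint ranges: [-2.91, 2.91], [-0.94, 2.29], [0.18, 2.7], [-1.29, 4.43], [0.17, 2.64], [-3, 3]. Speed limits (rad/s): [2.57, 2.57, 3.14, 3.14, 3.14, 3.14].

INTERFACE

Orientations are given as a rotation vector (axis times angle).
In Python, from rig import status, capture, workorder, look_for, regions_of, spot_point, robot gives the robot as it stands.
- The arm moves only by the tool step_arm, never from a script. Its argument "rows" is a list of rows, each an object of numbers: "wx", "wy", "wz": the turn, a rotation vector about the tool's x, y, z in degrees; "tx", "ty", "tz": the shift along the tool's x, y, z in cm; "grip": the gripper command: -1 is shut, 1 is fully open, values between are in proportion. In form: [{"wx": .., "wy": .., "wz": .., "tx": .., "ty": .., "tz": .., "grip": ..}, ...]. A call has 1 to 8 rows; each row shifts and turns the commanded pose from where the row before left it, along the tool's axes as they then stand; what a row does not reach is not made up. A row lasts 1/12 s, in which the tool goes at most 41.7 mm and 7.16 degrees, less where a joint would pass 70% of its speed; a pose out of reach is approached as far as the arm can. A call is refused whole if a number of a shift passes 4.17 or a number of a turn 7.16, either way. A call with a gripper value outside its range is refused whole. The fingers move at their own pace and stop on an object; "newtons" is the grip in N (left out, the last holds). Time passes only in rows, so rows that do not move let the fingers close. It gives the time, the measured TCP pose, the force and the opening at its end, in the units of the state.
- status.state(): the state, without advancing time (a new reading comes with each control period).
- capture(name): name is "scene" or "top" or "wrist"; returns a dict with "img" (384x512x3 uint8, blue, green, red), "depth" (384x512 float32, m along the optical axis (not along the pixel's ray), 0 where there is no reading), "fx", "fy", "cx", "cy" (pixels), "dist" ([k1, k2, p1, p2, k3] as OpenCV has them; the pictures are not rectified), "extrinsics" (4x4, takes a point from world to camera coordinates). Camera axes: x right, y up, looking along -z (the intrinsics and any distortion apply to the point x, -y, -z); pixel columns grow to the right and rows downward; lengths in m; the calibration is good to about 2 mm. A picture is of the moment at which its call begins.
- workorder.job_done(): hands the job in, once; it reports no verdict.
Trained networks look in the newest picture that a camera, given by its name, has taken for a name from the list of things; names that differ only in an ending like _2 or _b are one class to them, and where a whole thing is asked for, a point or a joint stands for the part that bears it (a point fixed in the world has none). Each returns a list of dicts, best first, with "score" (0 to 1); they miss things now and then, are a little off and sometimes report something else, mostly with a low value. They report only what shows in the picture. A call takes as long as a camera call.
- look_for(camera, query): "at" ([x, y, z] in m, in world coordinates, good to about 4 mm: the middle of the surface that is visible of it).
- regions_of(camera, query): "pixels" (384x512 bool, what is visible of it).
- spot_point(camera, query): "at" ([x, y, z] in m, in world coordinates, good to about 4 mm: a listed point, or the origin of a listed thing).
The state is a dict: "t": time; "joints": joint angles; "qd": joint speeds; "joint_torque": joint torques, N m; "eef_pos": TCP position; "tcp_rot": TCP orientation; "contact_force": force on the tool from outside, world axes, zero at the start; "moment": the same for the moment, N m; "finger_gap": finger opening in m.
Only numpy, scipy, OpenCV 4.12 (cv2) and the standard library are available. Lean on these libraries where they do the work, as an engineer would, in place of code of your own. Each camera call takes 0.05 s, during which the arm holds its last target.

TASK

Lay the pale crepe rubber block flat on the bed of the small bench vice, lengthwise and central between its two jaws, and let go of it. Then close the vice by turning the knurled brass thumbscrew cap on top clockwise until its drag clutch slips for the first time, so that the block is clamped against the fixed jaw; stop at that first slip (do not run the clutch on), and let go. Leave the other things on the bench as they stand.

Things in the scene. Friction and masses are not known exactly. Their poses are not given: they have to be found in the camera images.
- vice: Small dark steel bench vice, fixed. Origin under its base, below the clamped block's place; z up; x runs along the vice from the thumbscrew (x = -115 mm) to the fixed jaw (inner face x = +36 mm). Base x -150 to +76, y -37 to +37 mm; its flat top, the bed, at z = 14 mm. Jaws 50 mm wide, tops at z = 40 mm or lower. Gear housing under the screw: x -144 to -86, y -30 to +30, top z = 48 mm.
- vice_jaw: Moving jaw of the vice, on the thumbscrew's side of the block. Origin on the bed at the foot of its inner face; x as the vice's. It moves to the vice's +x, towards the fixed jaw, as the screw turns clockwise. Its inner face starts 75 to 79 mm from the fixed jaw's.
- seat (a point): Fixed point of the vice: where the block's centre will be when clamped (block against the fixed jaw, on the bed, about 28 mm over the bench). Axes as the vice's.
- block_center (a point): Centre, half-way up, of the loose crepe rubber block: pale, worn, uneven, 41 mm (its x) x about 72 mm (its y, the length, which goes along the vice's x; either end may lead) x 30 mm high, 56 to 112 g. It starts lying flat on the bench.
- cap_grip (a point): On the thumbscrew's upright axis, half-way up the round knurled brass cap (40 mm diameter, 30 mm high, from 60 to 91 mm over the bench), 76 mm over the bench; turns with the cap. The axis is fixed in the vice at x = -115 mm, y = 0. Under the cap is a steel collar, 50 mm diameter, top at 56 mm.
- collar (a joint): Turn of the screw with its collar, rad, grows clockwise seen from above; 3 mm of jaw travel per rad. Turns with a steady drag of about 0.15 N m and stays where it is left. Starts at 1.5 to 2.6; the jaw clamps the block at roughly 4.1 to 4.5 (the block is uneven).
- clutch (a joint): Slip of the drag clutch (thin dark disc under the cap) on the collar, rad, 0 at the start, black marks in line; grows once the collar has stopped. Cap and disc are joined by a torsion spring, 1.5 N m/rad. Turning the cap takes 0.15 N m while the jaw travels; with the block clamped the torque rises to 0.28 N m and the clutch slips at that steady torque. 0.45 rad of slip counts as running it on.
- spool: Wooden thread spool, 42 mm diameter, 55 mm high, standing behind the vice: a bystander; origin under its middle.
- edge_roller: Grey steel edge roller standing on its end, 27 mm across, 62 mm high: a bystander; origin under its middle.
- heel_piece: Dark rubber heel piece, 74 x 74 x 9 mm, lying flat: a bystander; origin under its middle.

How it is judged:
On the way, in this order (a step that is already met when the one before it is completed fails the run):
1. the block lies flat on the vice bed between the jaws, let go, before the clutch has slipped (y of block_center in the frame of vice between -0.008 and 0.008 m and z of block_center in the frame of vice below 0.033 m and angle between block_center's own z axis and vertical below 0.1 rad and x of block_center in the frame of vice between -0.014 and 0.006 m and contact force between the fingers and crepe_block below 0.1 N and value of joint clutch below 0.03 rad), for 0.2 s.
2. the screw has been turned until the clutch slipped, with the block clamped (value of joint clutch above 0.03 rad and contact force between vice_jaw and crepe_block above 8 N), for 0.05 s.
At the end, for the whole second after the job is handed in: Block flat on the bed (within 0.1 rad, 8 mm of the vice's middle line), up to the fixed jaw (centre within 4 mm of the seat along the vice), held by the moving jaw with over 8 N; the clutch has slipped over 0.03 and under 0.45 rad in all; at rest (all of step 2 and y of block_center in the frame of vice between -0.008 and 0.008 m and z of block_center in the frame of vice below 0.033 m and angle between block_center's own z axis and vertical below 0.1 rad and x of block_center in the frame of vice between -0.0035 and 0.0045 m and value of joint clutch below 0.45 rad and linear speed of crepe_block below 0.01 m/s); the robot touches nothing.
It fails at once if the clutch is run on: 0.45 rad of slip or more (value of joint clutch above 0.45 rad).
It fails at once if the spool is pushed more than 30 mm (distance of spool from where it was at the start of the episode above 0.03 m).
It fails at once if the edge roller is pushed more than 30 mm (distance of edge_roller from where it was at the start of the episode above 0.03 m).
It fails at once if the heel piece is pushed more than 30 mm (distance of heel_piece from where it was at the start of the episode above 0.03 m).
It also fails if it takes over 72 s, if anything falls off the work surface, if the arm or the gripper's body presses on something with over 40 N, if the wrist force passes 120 N, or if a joint passes its speed limit or range.

## Working session

There is one attempt and no reset: what is moved stays moved. The work goes in short steps, Python scripts to look and compute and a tool call to move; the robot and the scene stay as the last step left them, time stands still between calls to the robot, and variables do not carry over. Pictures are saved under pics/ and viewed, and the job is handed in when it is done.

Besides the shell and the picture viewer there is one more tool, called after "Request:" as name([rows], argument=value, ...), one row to a line, values as JSON. step_arm: Moves the arm, as the interface text tells. Its arguments: {"type":"object","properties":{"rows":{"type":"array","items":{"type":"object","properties":{"wx":{"type":"number"},"wy":{"type":"number"},"wz":{"type":"number"},"tx":{"type":"number"},"ty":{"type":"number"},"tz":{"type":"number"},"grip":{"type":"number"}}}},"newtons":{"type":"number"}},"required":["rows"]}

```bash
ls; mkdir -p pics; python3 - <<'E'
from rig import status, capture, look_for, spot_point, robot
import cv2
s=status.state(); print(s); print(robot.tip_reach)
for c in ["scene","top"]:
    d=capture(c); cv2.imwrite(f"pics/{c}0.png",d["img"])
    for q in ["vice","vice_jaw","block_center","cap_grip","spool","edge_roller","heel_piece","seat"]:
        try:
            r=spot_point(c,q); print(c,q,[(x["at"],x["score"]) for x in r[:2]])
        except Exception as e: print(c,q,e)
E
```

```text
pics
{'t': 0.0, 'joints': array([-1.46908754e+00,  1.59072684e-01,  1.59821542e+00, -3.82703097e-05,
        1.38618436e+00, -2.10136978e-01]), 'qd': array([ 0.00060692, -0.00085956,  0.00010646, -0.00024512, -0.00081794,
       -0.00040755]), 'joint_torque': array([-1.05430230e-03, -3.96012175e+01, -3.31428230e+01, -3.53738251e-04,
        8.59278836e-03, -9.39994216e-07]), 'eef_pos': array([ 0.17631194, -0.54672914,  0.25531199]), 'tcp_rot': array([-1.33933045,  0.9773362 , -0.9752082 ]), 'contact_force': array([ 0.12324923, -0.49604106, -0.29342254]), 'moment': array([ 0.01982263, -0.00214363,  0.00377423]), 'finger_gap': 0.08524959253443211}
0.025
scene vice [([0.5833, -0.2754, 0.0019], 0.66)]
scene vice_jaw [([0.4424, -0.5714, 0.003], 0.73), ([0.5431, -0.2768, 0.0156], 0.63)]
scene block_center [([0.5302, -0.4242, 0.0151], 0.92)]
scene cap_grip [([0.4723, -0.275, 0.0752], 0.87)]
scene spool [([0.6782, -0.1979, 0.0008], 0.95)]
scene edge_roller [([0.7059, -0.3415, 0.0011], 0.64)]
scene heel_piece [([0.4394, -0.5727, 0.0032], 0.64), ([0.5861, -0.2791, 0.028], 0.25)]
scene seat [([0.5875, -0.2799, 0.0271], 0.88)]
top vice [([0.5855, -0.2772, -0.0008], 0.71)]
top vice_jaw [([0.5527, -0.2766, 0.0177], 0.84)]
top block_center [([0.5334, -0.4217, 0.0152], 0.88)]
top cap_grip [([0.4727, -0.275, 0.0735], 0.53)]
top spool [([0.6806, -0.2005, 0.0026], 0.9)]
top edge_roller [([0.7012, -0.3435, 0.002], 0.53)]
top heel_piece [([0.4356, -0.5672, -0.0034], 0.88)]
top seat [([0.5833, -0.2784, 0.0267], 0.97)]
```

View pics/scene0.png

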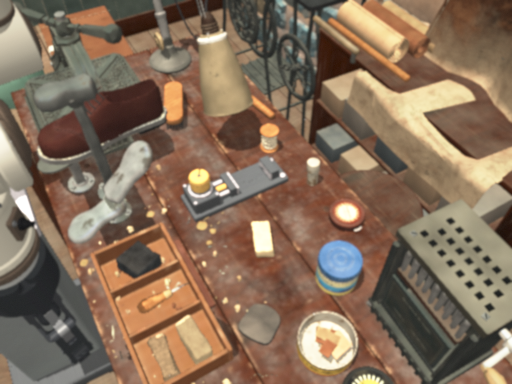

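View pics/top0.png

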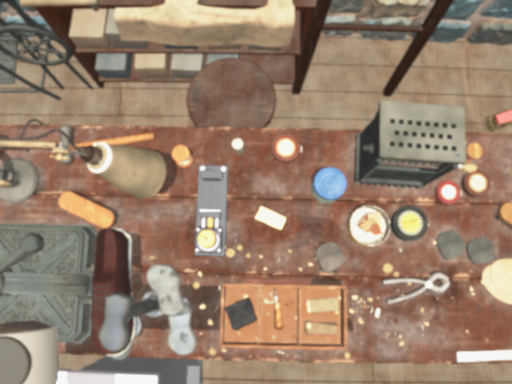

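```bash
cat > h.py <<'E'
import numpy as np, cv2
from rig import status, capture, look_for, regions_of, spot_point, robot
from scipy.spatial.transform import Rotation as R
def cloud(d):
    K=np.array([[d["fx"],0,d["cx"]],[0,d["fy"],d["cy"]],[0,0,1]]); 
    v,u=np.mgrid[0:384,0:512]; 
    p=cv2.undistortPoints(np.stack([u.ravel(),v.ravel()],1).astype(np.float32)[:,None],K,np.array(d["dist"]))[:,0]
    z=d["depth"].ravel(); c=np.stack([p[:,0]*z,-p[:,1]*z,-z,np.ones_like(z)],1)
    w=(np.linalg.inv(d["extrinsics"])@c.T).T[:,:3].reshape(384,512,3); w[d["depth"]==0]=np.nan
    return w
def proj(d,P):
    P=np.atleast_2d(P); c=(d["extrinsics"]@np.c_[P,np.ones(len(P))].T).T[:,:3]
    K=np.array([[d["fx"],0,d["cx"]],[0,d["fy"],d["cy"]],[0,0,1]])
    q=np.stack([c[:,0],-c[:,1],-c[:,2]],1)
    return cv2.projectPoints(q,np.zeros(3),np.zeros(3),K,np.array(d["dist"]))[0][:,0]
def rect(xy):
    r=cv2.minAreaRect(xy.astype(np.float32)*1000); return r
E
python3 - <<'E'
from h import *
for c in ["scene","top"]:
    d=capture(c); w=cloud(d); print(c,d["fx"],np.linalg.inv(d["extrinsics"])[:3,3])
    for q in ["block_center","vice","spool","edge_roller","cap_grip","vice_jaw"]:
        for r in regions_of(c,q)[:1]:
            m=r["pixels"]; p=w[m]; p=p[~np.isnan(p[:,0])]
            hi=np.percentile(p[:,2],90)
            t=p[(p[:,2]>hi-.012)] if q=="block_center" else p
            print(c,q,round(r["score"],2),m.sum(),"hi",hi.round(4),rect(t[:,:2]),np.median(t,0).round(4),t.mean(0).round(4))
    # obstacles over the work
    for z0 in (0.1,0.2,0.3,.4):
        s=(w[...,2]>z0)&(w[...,0]>.15)&(w[...,0]<.85)&(w[...,1]>-.6)&(w[...,1]<0.2)
        p=w[s]; 
        if len(p): print(z0,len(p),p.min(0).round(3),p.max(0).round(3))
    s=(w[...,2]>.06)&(w[...,0]>.2)&(w[...,0]<.85)&(w[...,1]>-.6)&(w[...,1]<0.)
    g={}
    for P in w[s]:
        k=(int(P[0]//.05),int(P[1]//.05)); g[k]=max(g.get(k,0),P[2])
    print({(round(k[0]*.05,2),round(k[1]*.05,2)):round(float(v),2) for k,v in sorted(g.items())})
d=capture("scene"); cv2.imwrite("pics/sc_zoom.png",cv2.resize(d["img"][110:290,150:380],None,fx=3.4,fy=3.2,interpolation=cv2.INTER_CUBIC))
E
```

```text
scene 466.27486346230455 [ 0.2691604  -0.86226688  0.77959994]
scene block_center 0.59 604 hi 0.0296 ((529.9251708984375, -424.5840759277344), (72.23882293701172, 33.81453323364258), 66.61797332763672) [ 0.5289 -0.4286  0.0275] [ 0.5288 -0.4272  0.0272]
scene vice 0.83 3440 hi 0.074 ((550.9454956054688, -259.1849060058594), (113.33992767333984, 229.36480712890625), 89.48820495605469) [ 0.526  -0.2931  0.0209] [ 0.5331 -0.2885  0.033 ]
scene edge_roller 0.52 294 hi 0.0643 ((712.4877319335938, -321.23321533203125), (69.33141326904297, 24.672517776489258), 64.33938598632812) [ 0.7    -0.3467  0.0491] [ 0.7008 -0.3449  0.0434]
scene cap_grip 0.69 436 hi 0.0938 ((484.99688720703125, -242.38381958007812), (116.88412475585938, 47.533103942871094), 73.15951538085938) [ 0.469  -0.2859  0.0905] [ 0.4698 -0.2827  0.084 ]
scene vice_jaw 0.65 409 hi 0.042 ((531.338134765625, -262.1410217285156), (81.71039581298828, 48.62879943847656), 82.79308319091797) [ 0.5277 -0.2814  0.0347] [ 0.5282 -0.2813  0.0337]
0.1 26160 [ 0.151 -0.6    0.1  ] [0.667 0.2   0.568]
0.2 16554 [ 0.151 -0.6    0.2  ] [0.651 
[... 2518 characters left out ...]
1, (0.3, -0.2): 0.29, (0.3, -0.15): 0.29, (0.3, -0.1): 0.2, (0.3, -0.05): 0.17, (0.35, -0.25): 0.12, (0.35, -0.2): 0.28, (0.35, -0.15): 0.29, (0.35, -0.1): 0.21, (0.35, -0.05): 0.18, (0.4, -0.25): 0.12, (0.4, -0.2): 0.13, (0.4, -0.15): 0.18, (0.4, -0.1): 0.18, (0.4, -0.05): 0.07, (0.45, -0.3): 0.1, (0.45, -0.15): 0.18, (0.45, -0.1): 0.19, (0.55, -0.6): 0.08, (0.55, -0.55): 0.08, (0.55, -0.2): 0.17, (0.55, -0.15): 0.24, (0.55, -0.1): 0.27, (0.55, -0.05): 0.34, (0.6, -0.6): 0.08, (0.6, -0.55): 0.08, (0.6, -0.2): 0.18, (0.6, -0.15): 0.26, (0.6, -0.1): 0.31, (0.6, -0.05): 0.35, (0.65, -0.35): 0.07, (0.65, -0.2): 0.15, (0.65, -0.15): 0.2, (0.65, -0.1): 0.21, (0.7, -0.4): 0.06, (0.7, -0.35): 0.07}
```

```bash
python3 - <<'E'
from h import *
d=capture("wrist");cv2.imwrite("pics/w0.png",d["img"])
E
```

```text
(no output)
```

View pics/sc_zoom.png

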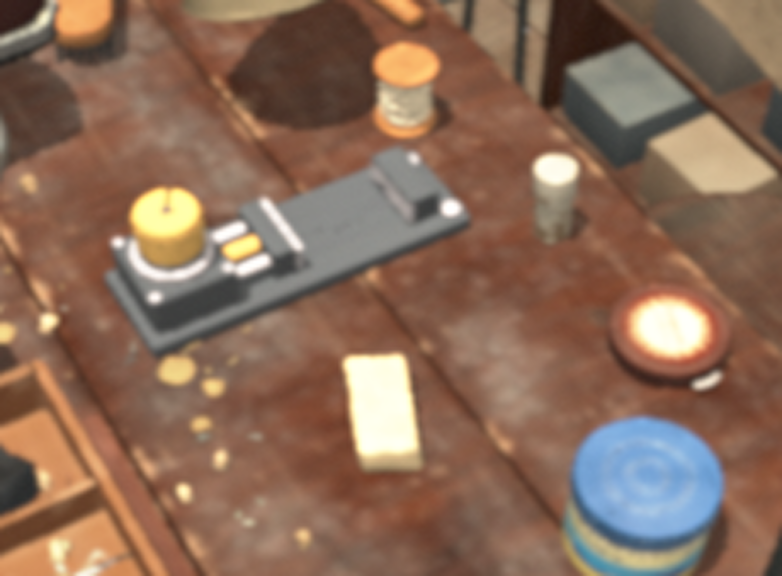

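View pics/w0.png

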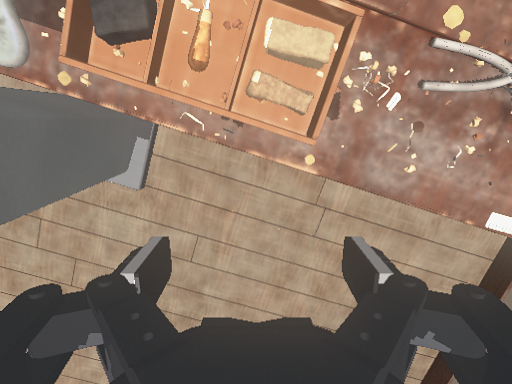

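```bash
python3 - <<'E'
from h import *
s=status.state(); r=R.from_rotvec(s["tcp_rot"]).as_matrix(); print(r.round(3)); print(np.degrees(np.arctan2(r[1,0],r[0,0])),np.degrees(s["joints"]))
top=capture("top"); wt=cloud(top); d=capture("scene"); ws=cloud(d)
for n,w in(("t",wt),("s",ws)):
    p=w.reshape(-1,3); p=p[~np.isnan(p[:,0])]
    for c,rad in(((.4715,-.276),.15),((.586,-.277),.14)):
        dd=np.hypot(p[:,0]-c[0],p[:,1]-c[1]); q=p[(p[:,2]>.1)&(dd<rad)]; dq=np.hypot(q[:,0]-c[0],q[:,1]-c[1])
        if len(q):
            for lo in np.arange(.04,rad,.02):
                m=(dq>=lo)&(dq<lo+.02)
                if m.sum(): print(n,c,round(lo,2),m.sum(),"zmax",q[m][:,2].max().round(3),"zmin",q[m][:,2].min().round(3),q[m][:,:2].mean(0).round(3))
cv2.imwrite("pics/top_zoom.png",cv2.resize(top["img"][130:370,90:300],None,fx=2.5,fy=2.5,interpolation=cv2.INTER_CUBIC))
E
```

```text
[[ 0.307 -0.     0.952]
 [-0.952  0.     0.307]
 [-0.    -1.     0.   ]]
-72.13466652208308 [-8.41718453e+01  9.07560936e+00  9.15038242e+01 -3.97984965e-04
  7.94258014e+01 -1.20371057e+01]
t (0.4715, -0.276) 0.08 34 zmax 0.123 zmin 0.104 [ 0.4   -0.211]
t (0.4715, -0.276) 0.1 227 zmax 0.133 zmin 0.101 [ 0.393 -0.2  ]
t (0.4715, -0.276) 0.12 257 zmax 0.132 zmin 0.1 [ 0.382 -0.184]
t (0.4715, -0.276) 0.14 96 zmax 0.127 zmin 0.1 [ 0.374 -0.17 ]
t (0.586, -0.277) 0.08 10 zmax 0.126 zmin 0.123 [ 0.604 -0.18 ]
t (0.586, -0.277) 0.1 334 zmax 0.164 zmin 0.117 [ 0.604 -0.168]
t (0.586, -0.277) 0.12 578 zmax 0.199 zmin 0.111 [ 0.605 -0.151]
s (0.4715, -0.276) 0.08 60 zmax 0.127 zmin 0.105 [ 0.399 -0.211]
s (0.4715, -0.276) 0.1 279 zmax 0.132 zmin 0.1 [ 0.39  -0.203]
s (0.4715, -0.276) 0.12 257 zmax 0.133 zmin 0.1 [ 0.379 -0.187]
s (0.4715, -0.276) 0.14 97 zmax 0.128 zmin 0.1 [ 0.373 -0.173]
s (0.586, -0.277) 0.08 26 zmax 0.136 zmin 0.122 [ 0.603 -0.18 ]
s (0.586, -0.277) 0.1 538 zmax 0.169 zmin 0.114 [ 0.604 -0.168]
s (0.586, -0.277) 0.12 795 zmax 0.203 zmin 0.108 [ 0.603 -0.151]
```

View pics/top_zoom.png

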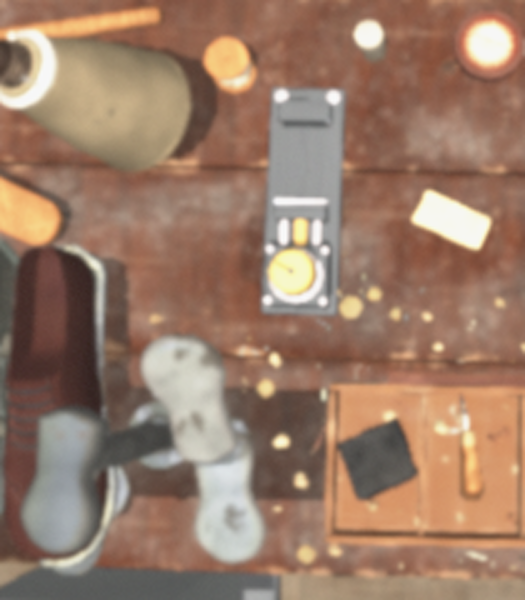

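Request:
step_arm([
  {"tz": 4},
  {"tz": 4},
  {"tz": 4},
  {"tz": 4},
  {"tz": 4},
  {"tz": 4},
  {"tz": 4},
  {"tz": 4},
])

```text
$.rows[0]: bad value
```

Request:
step_arm([
  {"wy": -7},
  {"wy": -7},
  {"wy": -7},
  {"wy": -7},
  {"wy": -7},
  {"wy": -7},
  {"wy": -6.6},
  {},
])

```text
$.rows[0]: bad value
```

```bash
cat >> h.py <<'E'
def tool():
    s=status.state(); r=R.from_rotvec(s["tcp_rot"]).as_matrix(); return s,r
def yaw(r): return np.degrees(np.arctan2(r[1,0],r[0,0]))
def goto(P,yw=None):
    s,r=tool(); d=r.T@(np.array(P)-s["eef_pos"])*100
    print("t",s["t"].__round__(2),"pos",s["eef_pos"].round(4),"yaw",yaw(r).round(2),"tilt",r[2,1].round(4),"q6",np.degrees(s["joints"][5]).round(1),"gap",round(s["finger_gap"],4))
    print("shift cm tx ty tz",d.round(2), "wy" ,None if yw is None else round(yaw(r)-yw,2))
E
python3 - <<'E'
from h import *
s,r=tool(); print(r.round(3))
d=capture("wrist"); cv2.imwrite("pics/w1.png",d["img"]); w=cloud(d)
E=np.linalg.inv(d["extrinsics"]); print("cam in tool",(r.T@(E[:3,3]-s["eef_pos"])).round(3),(r.T@E[:3,:3]).round(2))
for q in ["block_center","vice"]:
    for g in regions_of("wrist",q)[:1]:
        p=w[g["pixels"]]; p=p[~np.isnan(p[:,0])]; print(q,g["score"],len(p),np.percentile(p[:,2],[5,50,95]).round(4))
        t=p[p[:,2]>.02] if q[0]=="b" else p
        print(rect(t[:,:2]),t.mean(0))
for q in ["block_center","vice","seat","vice_jaw","cap_grip"]: print(q,spot_point("wrist",q)[:1])
goto([.53,-.424,.1],-23.5)
E
```

```text
[[ 0.307 -0.     0.952]
 [-0.952  0.     0.307]
 [-0.    -1.     0.   ]]
cam in tool [ 0.    -0.117  0.066] [[ 1.   -0.   -0.  ]
 [-0.    0.26 -0.97]
 [ 0.    0.97  0.26]]
block_center []
vice []
seat []
vice_jaw []
cap_grip []
t 2.2 pos [ 0.1764 -0.5473  0.2563] yaw -72.13 tilt -1.0 q6 -12.0 gap 0.0855
shift cm tx ty tz [-0.88 15.63 37.44] wy -48.63
```

View pics/w1.png

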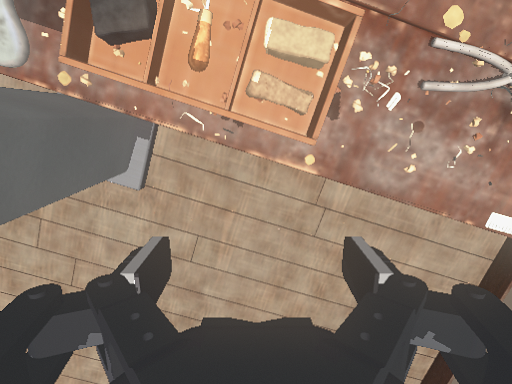

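Request:
step_arm([
  {"wx": 0,"wy": 0,"wz": 0,"tx": 0,"ty": 0,"tz": 4,"grip": 1},
  {"wx": 0,"wy": 0,"wz": 0,"tx": 0,"ty": 0,"tz": 4,"grip": 1},
  {"wx": 0,"wy": 0,"wz": 0,"tx": 0,"ty": 0,"tz": 4,"grip": 1},
  {"wx": 0,"wy": 0,"wz": 0,"tx": 0,"ty": 0,"tz": 4,"grip": 1},
  {"wx": 0,"wy": 0,"wz": 0,"tx": 0,"ty": 0,"tz": 4,"grip": 1},
  {"wx": 0,"wy": 0,"wz": 0,"tx": 0,"ty": 0,"tz": 4,"grip": 1},
  {"wx": 0,"wy": 0,"wz": 0,"tx": 0,"ty": 0,"tz": 3,"grip": 1},
  {"wx": 0,"wy": 0,"wz": 0,"tx": 0,"ty": 0,"tz": 2,"grip": 1},
])

```text
t: 2.87
eef_pos: [0.4553, -0.4566, 0.2562]
tcp_rot: [-1.341, 0.974, -0.975]
contact_force: [-0.2, -0.0, -0.0]
finger_gap: 0.0855
```

Request:
step_arm([
  {"wx": 0,"wy": -7,"wz": 0,"tx": 0,"ty": 0,"tz": 0,"grip": 1},
  {"wx": 0,"wy": -7,"wz": 0,"tx": 0,"ty": 0,"tz": 0,"grip": 1},
  {"wx": 0,"wy": -7,"wz": 0,"tx": 0,"ty": 0,"tz": 0,"grip": 1},
  {"wx": 0,"wy": -7,"wz": 0,"tx": 0,"ty": 0,"tz": 0,"grip": 1},
  {"wx": 0,"wy": -7,"wz": 0,"tx": 0,"ty": 0,"tz": 0,"grip": 1},
  {"wx": 0,"wy": -7,"wz": 0,"tx": 0,"ty": 0,"tz": 0,"grip": 1},
  {"wx": 0,"wy": -6.6,"wz": 0,"tx": 0,"ty": 0,"tz": 0,"grip": 1},
  {"wx": 0,"wy": 0,"wz": 0,"tx": 0,"ty": 0,"tz": 0,"grip": 1},
])

```text
t: 3.53
eef_pos: [0.4524, -0.4583, 0.2562]
tcp_rot: [-1.547, 0.32, -0.32]
contact_force: [-0.9, -0.7, -0.5]
finger_gap: 0.0852
```

```bash
cat > look.py <<'E'
from h import *
import sys
d=capture("wrist"); cv2.imwrite(f"pics/{sys.argv[1]}.png",d["img"]); w=cloud(d)
for q in ["block_center","vice"]:
    for g in regions_of("wrist",q)[:1]:
        p=w[g["pixels"]]; p=p[~np.isnan(p[:,0])]; print(q,g["score"],len(p),np.percentile(p[:,2],[5,50,95]).round(4))
        t=p[p[:,2]>.02] if q[0]=="b" else p
        print(rect(t[:,:2]),t.mean(0).round(4))
for q in ["block_center","vice","seat","vice_jaw","cap_grip"]: print(q,[(x["at"],x["score"]) for x in spot_point("wrist",q)[:1]])
E
python3 look.py w2; python3 - <<'E'
from h import *
goto([.53,-.424,.1],-23.5)
E
```

```text
block_center 0.59 5211 [0.0093 0.03   0.0882]
((488.85186767578125, -297.3312683105469), (43.75876998901367, 111.05518341064453), 71.26587677001953) [ 0.478  -0.2953  0.0529]
vice 0.84 5108 [0.0108 0.0305 0.0883]
((507.0406188964844, -307.39947509765625), (62.34493637084961, 176.4942169189453), 67.17588806152344) [ 0.4936 -0.2992  0.0359]
block_center [([0.5281, -0.4222, 0.0113], 0.59)]
vice []
seat []
vice_jaw []
cap_grip []
t 3.93 pos [ 0.4524 -0.4583  0.2563] yaw -23.59 tilt -1.0 q6 -32.5 gap 0.0855
shift cm tx ty tz [ 5.74 15.63  6.25] wy -0.09
```

View pics/w2.png

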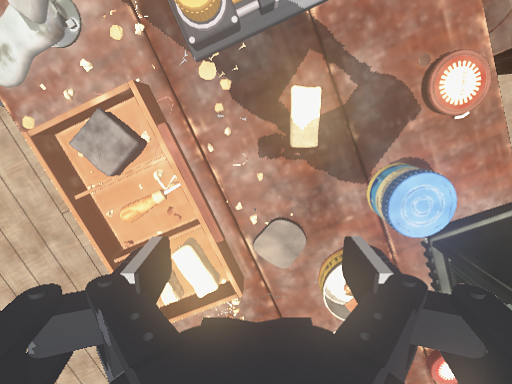

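```bash
cat > blk.py <<'E'
from h import *
d=capture("wrist"); w=cloud(d)
m=(w[...,2]>.018)&(w[...,2]<.045)&(abs(w[...,0]-.53)<.06)&(abs(w[...,1]+.424)<.06)
n,l,st,c=cv2.connectedComponentsWithStats(m.astype(np.uint8)); k=1+np.argmax(st[1:,4]); p=w[l==k]
top=p[p[:,2]>np.percentile(p[:,2],60)-.008]
print(len(p),np.percentile(p[:,2],[5,50,95]).round(4),rect(top[:,:2]),top.mean(0).round(4))
goto([.53,-.424,.1],-23.5)
E
python3 blk.py
```

```text
1722 [0.0234 0.0256 0.0273] ((531.9981079101562, -421.9510498046875), (69.10424041748047, 34.84910202026367), 66.5734634399414) [ 0.5316 -0.421   0.0255]
t 3.98 pos [ 0.4524 -0.4583  0.2563] yaw -23.57 tilt -1.0 q6 -32.5 gap 0.0856
shift cm tx ty tz [ 5.74 15.63  6.25] wy -0.07
```

Request:
step_arm([
  {"wx": 0,"wy": 0,"wz": 0,"tx": 2.9,"ty": 0,"tz": 3.2,"grip": 1},
  {"wx": 0,"wy": 0,"wz": 0,"tx": 2.9,"ty": 0,"tz": 3.2,"grip": 1},
  {"wx": 0,"wy": 0,"wz": 0,"tx": 0,"ty": 4,"tz": 0,"grip": 1},
  {"wx": 0,"wy": 0,"wz": 0,"tx": 0,"ty": 4,"tz": 0,"grip": 1},
  {"wx": 0,"wy": 0,"wz": 0,"tx": 0,"ty": 4,"tz": 0,"grip": 1},
  {"wx": 0,"wy": 0,"wz": 0,"tx": 0,"ty": 2,"tz": 0,"grip": 1},
  {"wx": 0,"wy": 0,"wz": 0,"tx": 0,"ty": 0,"tz": 0,"grip": 1},
  {"wx": 0,"wy": 0,"wz": 0,"tx": 0,"ty": 0,"tz": 0,"grip": 1},
])

```text
t: 4.65
eef_pos: [0.5279, -0.4235, 0.1154]
tcp_rot: [-1.545, 0.324, -0.321]
contact_force: [0.9, -1.0, 1.6]
finger_gap: 0.0861
```

```bash
python3 blk.py;python3 - <<'E'
from h import *
goto([.531,-.4225,.032],-23.5)
d=capture("wrist"); cv2.imwrite("pics/w3.png",d["img"])
E
```

```text
3892 [0.0233 0.0254 0.0269] ((532.2235107421875, -421.1806945800781), (70.55071258544922, 35.14464569091797), 66.47857666015625) [ 0.5328 -0.4192  0.0253]
t 4.7 pos [ 0.529  -0.4248  0.1179] yaw -23.55 tilt -1.0 q6 -25.4 gap 0.0848
shift cm tx ty tz [0.06 1.79 0.11] wy -0.05
t 4.7 pos [ 0.529  -0.4248  0.1179] yaw -23.55 tilt -1.0 q6 -25.4 gap 0.0848
shift cm tx ty tz [0.08 8.59 0.3 ] wy -0.05
```

View pics/w3.png

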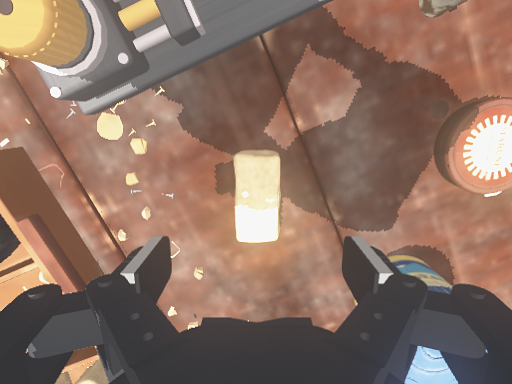

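Request:
step_arm([
  {"wx": 0,"wy": 0,"wz": 0,"tx": 0.1,"ty": 3,"tz": 0.3,"grip": 1},
  {"wx": 0,"wy": 0,"wz": 0,"tx": 0,"ty": 3,"tz": 0,"grip": 1},
  {"wx": 0,"wy": 0,"wz": 0,"tx": 0,"ty": 1.6,"tz": 0,"grip": 1},
  {"wx": 0,"wy": 0,"wz": 0,"tx": 0,"ty": 0.7,"tz": 0,"grip": 1},
  {"wx": 0,"wy": 0,"wz": 0,"tx": 0,"ty": 0,"tz": 0,"grip": 1},
  {"wx": 0,"wy": 0,"wz": 0,"tx": 0,"ty": 0,"tz": 0,"grip": -1},
  {"wx": 0,"wy": 0,"wz": 0,"tx": 0,"ty": 0,"tz": 0,"grip": -1},
  {"wx": 0,"wy": 0,"wz": 0,"tx": 0,"ty": 0,"tz": 0,"grip": -1},
], newtons=40)

```text
t: 5.42
eef_pos: [0.5315, -0.4229, 0.0356]
tcp_rot: [-1.549, 0.32, -0.325]
contact_force: [0.3, -0.0, 0.3]
finger_gap: 0.0516
```

Request:
step_arm([
  {"wx": 0,"wy": 0,"wz": 0,"tx": 0,"ty": 0,"tz": 0,"grip": -1},
  {"wx": 0,"wy": 0,"wz": 0,"tx": 0,"ty": 0,"tz": 0,"grip": -1},
  {"wx": 0,"wy": 0,"wz": 0,"tx": 0,"ty": 0,"tz": 0,"grip": -1},
  {"wx": 0,"wy": 0,"wz": 0,"tx": 0,"ty": 0,"tz": 0,"grip": -1},
])

```text
t: 5.75
eef_pos: [0.5313, -0.4225, 0.0352]
tcp_rot: [-1.548, 0.321, -0.324]
contact_force: [-0.3, 1.6, 6.1]
finger_gap: 0.0342
```

```bash
python3 - <<'E'
from h import *
goto([.531,-.4225,.13],-91)
d=capture("wrist"); cv2.imwrite("pics/w4.png",d["img"])
E
```

```text
t 5.75 pos [ 0.5313 -0.4225  0.0352] yaw -23.54 tilt -1.0 q6 -25.1 gap 0.0342
shift cm tx ty tz [-0.   -9.48 -0.02] wy 67.46
```

View pics/w4.png

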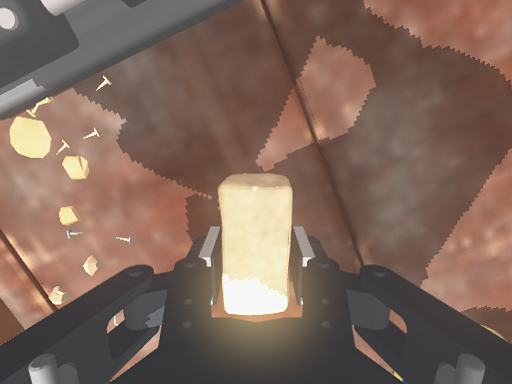

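Request:
step_arm([
  {"wx": 0,"wy": 0,"wz": 0,"tx": 0,"ty": -1,"tz": 0,"grip": -1},
  {"wx": 0,"wy": 0,"wz": 0,"tx": 0,"ty": -3,"tz": 0,"grip": -1},
  {"wx": 0,"wy": 0,"wz": 0,"tx": 0,"ty": -4,"tz": 0,"grip": -1},
  {"wx": 0,"wy": 0,"wz": 0,"tx": 0,"ty": -4,"tz": 0,"grip": -1},
  {"wx": 0,"wy": 7,"wz": 0,"tx": 0,"ty": -2,"tz": 0,"grip": -1},
  {"wx": 0,"wy": 7,"wz": 0,"tx": 0,"ty": 0,"tz": 0,"grip": -1},
  {"wx": 0,"wy": 7,"wz": 0,"tx": 0,"ty": 0,"tz": 0,"grip": -1},
  {"wx": 0,"wy": 7,"wz": 0,"tx": 0,"ty": 0,"tz": 0,"grip": -1},
])

```text
t: 6.47
eef_pos: [0.5306, -0.4218, 0.1747]
tcp_rot: [-1.453, 0.706, -0.708]
contact_force: [0.6, -0.3, -1.1]
finger_gap: 0.0342
```

Request:
step_arm([
  {"wx": 0,"wy": 7,"wz": 0,"tx": 0,"ty": 0,"tz": 0,"grip": -1},
  {"wx": 0,"wy": 7,"wz": 0,"tx": 0,"ty": 0,"tz": 0,"grip": -1},
  {"wx": 0,"wy": 7,"wz": 0,"tx": 0,"ty": 0,"tz": 0,"grip": -1},
  {"wx": 0,"wy": 7,"wz": 0,"tx": 0,"ty": 0,"tz": 0,"grip": -1},
  {"wx": 0,"wy": 7,"wz": 0,"tx": 0,"ty": 0,"tz": 0,"grip": -1},
  {"wx": 0,"wy": 4,"wz": 0,"tx": 0,"ty": 0,"tz": 0,"grip": -1},
  {"wx": 0,"wy": 0,"wz": 0,"tx": 0,"ty": 0,"tz": 0,"grip": -1},
  {"wx": 0,"wy": 0,"wz": 0,"tx": 0,"ty": 0,"tz": 0,"grip": -1},
])

```text
t: 7.13
eef_pos: [0.5304, -0.4216, 0.1736]
tcp_rot: [-1.206, 1.214, -1.214]
contact_force: [0.5, 0.8, -0.2]
finger_gap: 0.0337
```

```bash
python3 - <<'E'
from h import *
goto([.52,-.277,.17],-91)
d=capture("wrist"); cv2.imwrite("pics/w5.png",d["img"])
w=cloud(d); s,r=tool(); t=(w-s["eef_pos"])@r
# block in the hand, tool frame
m=(abs(t[...,0])<.03)&(abs(t[...,2])<.06)&(t[...,1]>-.03)&(t[...,1]<.05)&(d["img"][...,1]>110)
n,l,st,c=cv2.connectedComponentsWithStats(m.astype(np.uint8)); k=1+np.argmax(st[1:,4]); p=t[l==k]
print(st[k],np.percentile(p,[1,50,99],axis=0).round(4))
vis=d["img"].copy(); vis[l==k]=(0,0,255); cv2.imwrite("pics/w5m.png",vis)
E
```

```text
t 7.13 pos [ 0.5304 -0.4216  0.1736] yaw -90.41 tilt -1.0 q6 41.7 gap 0.0337
shift cm tx ty tz [-14.45   0.36  -1.14] wy 0.59
[  198   173   117   141 11296] [[-0.022  -0.0147 -0.0309]
 [-0.0002  0.0096  0.0082]
 [ 0.0221  0.0276  0.0372]]
```

View pics/w5m.png

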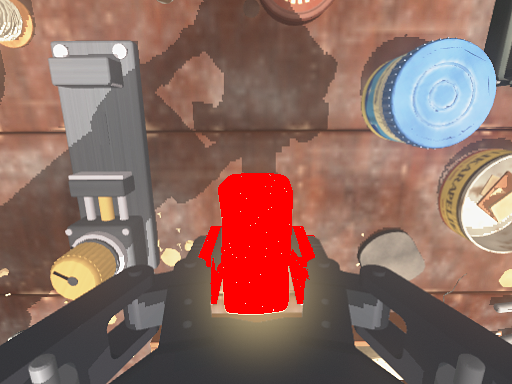

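View pics/w5.png

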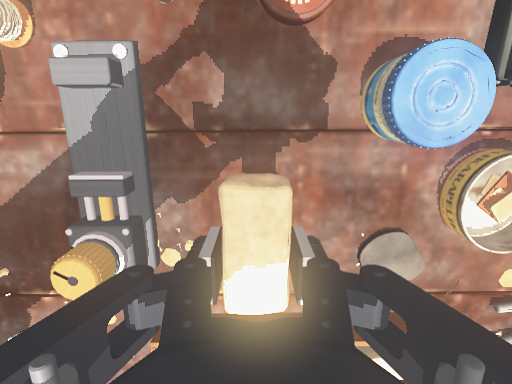

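```bash
python3 - <<'E'
from h import *
d=capture("wrist"); w=cloud(d); s,r=tool(); t=(w-s["eef_pos"])@r
for v in list(range(166,200,3))+list(range(300,324,3)): print(v,t[v,255].round(4),d["img"][v,255])
print("vice")
for (name,lo,hi,x0,x1) in (("high .034-.05",.034,.05,.5,.66),("bed",.008,.02,.42,.68)):
    m=(w[...,2]>lo)&(w[...,2]<hi)&(w[...,0]>x0)&(w[...,0]<x1)&(abs(w[...,1]+.277)<.06)
    n,l,st,c=cv2.connectedComponentsWithStats(m.astype(np.uint8))
    for k in range(1,n):
        if st[k,4]>150:
            p=w[l==k]; print(name,st[k],rect(p[:,:2]),p.min(0).round(4),p.max(0).round(4))
cv2.imwrite("pics/v5.png",cv2.resize(d["img"][30:310,30:180],None,fx=2.1,fy=2.1,interpolation=cv2.INTER_CUBIC))
E
```

```text
166 [-0.0013  0.1732  0.0171] [ 76  91 124]
169 [-0.0013  0.1746  0.0138] [ 74  90 125]
172 [-0.0013  0.1742  0.0107] [ 71  86 121]
175 [-0.0008  0.028   0.037 ] [133 166 193]
178 [-0.0007  0.0239  0.0363] [136 171 200]
181 [-0.0007  0.0183  0.036 ] [133 167 195]
184 [-0.0007  0.0136  0.0356] [135 169 198]
187 [-0.0007  0.0113  0.0347] [160 203 228]
190 [-0.0007  0.0103  0.0335] [180 224 241]
193 [-0.0007  0.0096  0.0323] [187 228 243]
196 [-0.0007  0.0103  0.0307] [190 230 244]
199 [-0.0007  0.01    0.0293] [190 230 244]
300 [-0.0007  0.0091 -0.0238] [246 247 247]
303 [-0.0007  0.0095 -0.0259] [247 247 247]
306 [-0.0007  0.0102 -0.0281] [247 247 247]
309 [-0.0007  0.0095 -0.0294] [247 247 247]
312 [-0.0007  0.009  -0.0309] [247 248 247]
315 [-0.0013  0.1671 -0.1566] [102 148 182]
318 [-0.0013  0.1629 -0.1574] [109 152 184]
321 [-0.0013  0.1569 -0.1565] [107 149 183]
vice
high .034-.05 [  48   57   65   29 1774] ((634.0567626953125, -276.1575012207031), (51.61289596557617, 22.02906608581543), 89.460205078125) [ 0.623  -0.302   0.0341] [ 0.6453 -0.2504  0.04  ]
high .034-.05 [  68  174   59   23 1208] ((536.7200317382812, -276.5240173339844), (20.412010192871094, 50.98960876464844), 1.834252119064331) [ 0.5266 -0.3018  0.034 ] [ 0.5474 -0.2508  0.0411]
high .034-.05 [ 68 220  66   8 387] ((501.1241149902344, -276.9366455078125), (2.248908042907715, 57.14455032348633), 0.05031569302082062) [ 0.5    -0.3055  0.0341] [ 0.5023 -0.2484  0.0474]
bed [   51    41   107   228 10089] ((550.6229858398438, -276.4140625), (74.46916198730469, 224.4232177734375), 89.97183227539062) [ 0.4384 -0.3137  0.008 ] [ 0.6628 -0.2392  0.02  ]
```

View pics/v5.png

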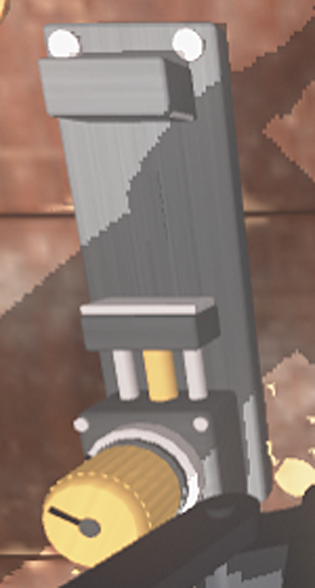

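Request:
step_arm([
  {"wx": 0,"wy": 0,"wz": 0,"tx": -3,"ty": 0,"tz": 1.5,"grip": -1},
  {"wx": 0,"wy": 0,"wz": 0,"tx": -4,"ty": 0,"tz": 1.5,"grip": -1},
  {"wx": 0,"wy": 0,"wz": 0,"tx": -4,"ty": 0,"tz": 1.5,"grip": -1},
  {"wx": 0,"wy": 0,"wz": 0,"tx": -2.5,"ty": 1,"tz": 0.7,"grip": -1},
  {"wx": 0,"wy": -0.4,"wz": 0,"tx": -1,"ty": 2,"tz": 0,"grip": -1},
  {"wx": 0,"wy": 0,"wz": 0,"tx": 0,"ty": 1.4,"tz": 0,"grip": -1},
  {"wx": 0,"wy": 0,"wz": 0,"tx": 0,"ty": 0,"tz": 0,"grip": -1},
  {"wx": 0,"wy": 0,"wz": 0,"tx": 0,"ty": 0,"tz": 0,"grip": -1},
])

```text
t: 7.9
eef_pos: [0.5821, -0.2797, 0.1282]
tcp_rot: [-1.209, 1.213, -1.21]
contact_force: [0.0, 0.5, -0.2]
finger_gap: 0.034
```

```bash
cat > see.py <<'E'
from h import *
import sys
goto([float(a) for a in sys.argv[2:5]],-90)
s,r=tool()
d=capture("wrist"); cv2.imwrite(f"pics/{sys.argv[1]}w.png",d["img"]); w=cloud(d)
m=(w[...,2]>.03)&(w[...,2]<.05)&(w[...,0]>.58)&(w[...,0]<.66)&(abs(w[...,1]+.277)<.06)
n,l,st,c=cv2.connectedComponentsWithStats(m.astype(np.uint8)); 
if n>1:
    k=1+np.argmax(st[1:,4]); p=w[l==k]; print("fixed jaw",st[k],rect(p[:,:2]),p.min(0).round(4),p.max(0).round(4))
t=(w-s["eef_pos"])@r; m=(abs(t[...,0])<.012)&(t[...,2]>0)&(t[...,2]<.06)&(t[...,1]>0)&(t[...,1]<.03)
p=w[m]; print("block front x",p[:,0].max().round(4),"y centre(at front):")
m=(abs(t[...,0])<.04)&(t[...,2]>.025)&(t[...,2]<.06)&(t[...,1]>0)&(t[...,1]<.03); p=w[m]; print(p[:,1].min().round(4),p[:,1].max().round(4),rect(p[:,:2]))
for c,(a,b,e,f) in (("scene",(140,230,160,310)),("top",(150,270,170,250))):
    q=capture(c); cv2.imwrite(f"pics/{sys.argv[1]}{c}.png",cv2.resize(q["img"][a:b,e:f],None,fx=5,fy=5,interpolation=cv2.INTER_CUBIC))
E
python3 see.py a6 .583 -.277 .0495
```

```text
t 7.9 pos [ 0.5821 -0.2797  0.1282] yaw -90.16 tilt -1.0 q6 53.8 gap 0.034
shift cm tx ty tz [-0.27  7.87  0.1 ] wy -0.16
fixed jaw [ 217  121   70   31 2116] ((634.3804931640625, -276.1169128417969), (50.03141784667969, 21.36952781677246), 89.85075378417969) [ 0.6237 -0.3011  0.034 ] [ 0.6451 -0.2511  0.0398]
block front x 0.6198 y centre(at front):
-0.2969 -0.2616 ((613.4615478515625, -279.2365417480469), (35.278167724609375, 12.680347442626953), 89.84405517578125)
```

View pics/a6w.png

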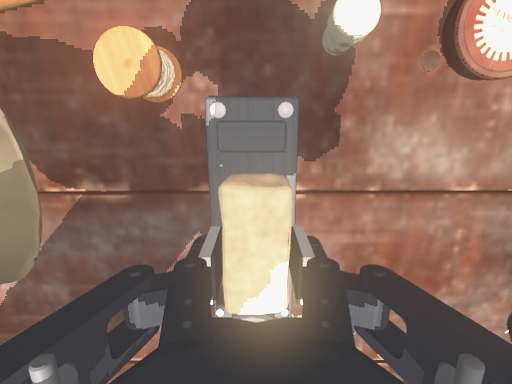

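View pics/a6scene.png

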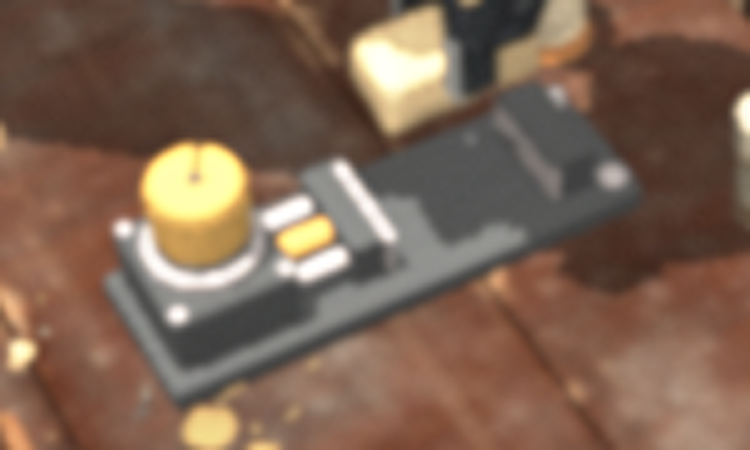

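Request:
step_arm([
  {"wx": 0,"wy": 0,"wz": 0,"tx": -0.28,"ty": 1.5,"tz": 0.15,"grip": -1},
  {"wx": 0,"wy": -0.2,"wz": 0,"tx": 0,"ty": 2,"tz": 0,"grip": -1},
  {"wx": 0,"wy": 0,"wz": 0,"tx": 0,"ty": 1.2,"tz": 0,"grip": -1},
  {"wx": 0,"wy": 0,"wz": 0,"tx": 0,"ty": 0,"tz": 0,"grip": -1},
  {"wx": 0,"wy": 0,"wz": 0,"tx": 0,"ty": 0,"tz": 0,"grip": -1},
  {"wx": 0,"wy": 0,"wz": 0,"tx": 0,"ty": 0,"tz": 0,"grip": -1},
])

```text
t: 8.55
eef_pos: [0.5852, -0.2772, 0.0836]
tcp_rot: [-1.209, 1.207, -1.21]
contact_force: [-0.0, -0.4, -0.3]
finger_gap: 0.0336
```

```bash
python3 see.py a7 .583 -.277 .0495
```

```text
t 8.55 pos [ 0.5852 -0.2772  0.0836] yaw -89.96 tilt -1.0 q6 53.9 gap 0.0336
shift cm tx ty tz [-0.02  3.41 -0.22] wy 0.04
fixed jaw [ 211  128   88   39 3375] ((634.2796020507812, -276.0524597167969), (21.91973304748535, 50.148441314697266), 0.05924756079912186) [ 0.6233 -0.3011  0.0336] [ 0.6452 -0.251   0.0399]
block front x 0.623 y centre(at front):
-0.2945 -0.2591 ((616.62109375, -276.7878112792969), (12.829174041748047, 35.35898971557617), 0.053788840770721436)
```

View pics/a7w.png

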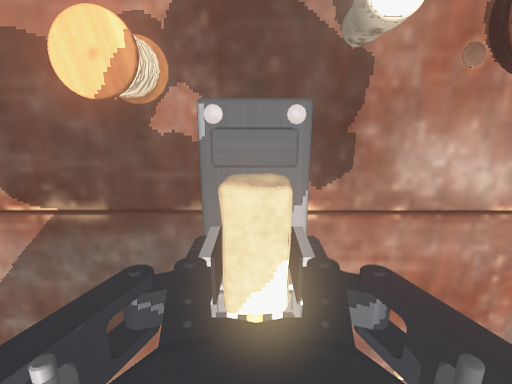

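View pics/a7scene.png

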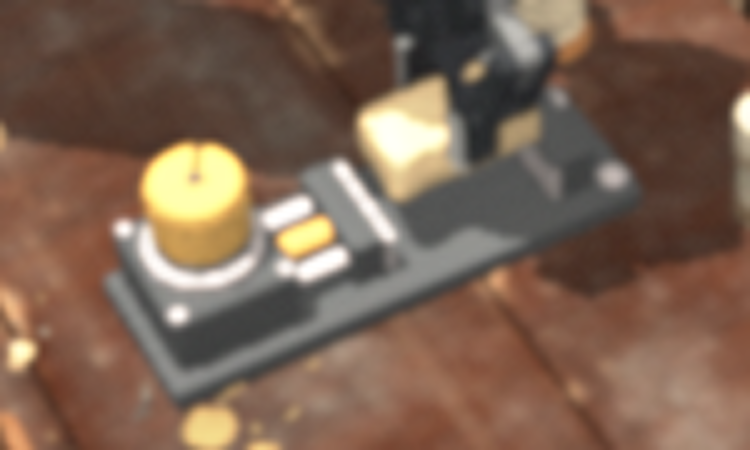

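Request:
step_arm([
  {"wx": 0,"wy": 0,"wz": 0,"tx": -0.05,"ty": 0.3,"tz": -0.2,"grip": -1},
  {"wx": 0,"wy": 0,"wz": 0,"tx": 0,"ty": 0.3,"tz": 0,"grip": -1},
  {"wx": 0,"wy": 0,"wz": 0,"tx": 0,"ty": 0,"tz": 0,"grip": -1},
  {"wx": 0,"wy": 0,"wz": 0,"tx": 0,"ty": 0.3,"tz": 0,"grip": -1},
  {"wx": 0,"wy": 0,"wz": 0,"tx": 0,"ty": 0.3,"tz": 0,"grip": -1},
  {"wx": 0,"wy": 0,"wz": 0,"tx": 0,"ty": 0,"tz": 0,"grip": -1},
])

```text
t: 9.2
eef_pos: [0.5821, -0.2755, 0.0693]
tcp_rot: [-1.21, 1.21, -1.207]
contact_force: [-0.4, 0.1, -1.1]
finger_gap: 0.0342
```

```bash
python3 see.py a8 .583 -.277 .0495
```

```text
t 9.2 pos [ 0.5821 -0.2755  0.0693] yaw -89.94 tilt -1.0 q6 53.9 gap 0.0342
shift cm tx ty tz [0.15 1.98 0.09] wy 0.06
fixed jaw [ 210  123   97   43 3985] ((634.2846069335938, -276.0986328125), (50.1771354675293, 21.848777770996094), 89.54753112792969) [ 0.6232 -0.3012  0.03  ] [ 0.6451 -0.251   0.0395]
block front x 0.6388 y centre(at front):
-0.2964 -0.2573 ((623.4361572265625, -276.81646728515625), (32.64106750488281, 39.117916107177734), 0.07724767923355103)
```

View pics/a8scene.png

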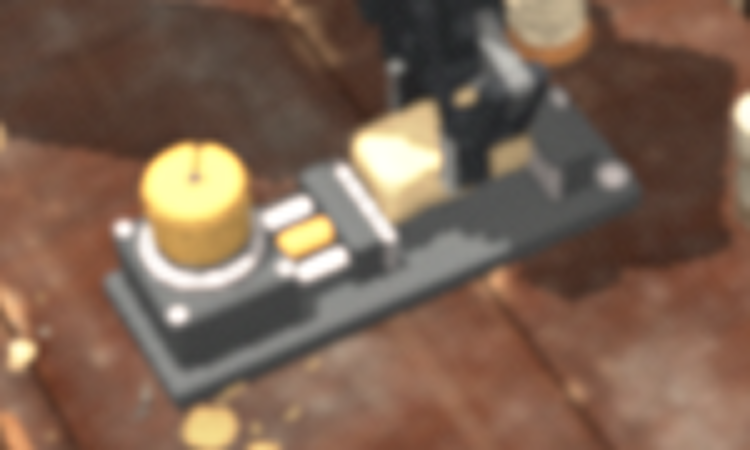

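Request:
step_arm([
  {"wx": 0,"wy": 0,"wz": 0,"tx": 0.05,"ty": 0.4,"tz": 0,"grip": -1},
  {"wx": 0,"wy": 0,"wz": 0,"tx": 0,"ty": 0.4,"tz": 0,"grip": -1},
  {"wx": 0,"wy": 0,"wz": 0,"tx": 0,"ty": 0.4,"tz": 0,"grip": -1},
  {"wx": 0,"wy": 0,"wz": 0,"tx": 0,"ty": 0.3,"tz": 0,"grip": -1},
  {"wx": 0,"wy": 0,"wz": 0,"tx": 0,"ty": 0,"tz": 0,"grip": -1},
  {"wx": 0,"wy": 0,"wz": 0,"tx": 0,"ty": 0,"tz": 0,"grip": -1},
])

```text
t: 9.85
eef_pos: [0.5823, -0.2762, 0.0548]
tcp_rot: [-1.21, 1.209, -1.208]
contact_force: [0.7, 0.1, -0.7]
finger_gap: 0.034
```

```bash
python3 see.py a9 .583 -.277 .0495
```

```text
t 9.85 pos [ 0.5823 -0.2762  0.0548] yaw -89.93 tilt -1.0 q6 53.8 gap 0.034
shift cm tx ty tz [0.08 0.53 0.07] wy 0.07
fixed jaw [ 191  176  132   90 6585] ((599.9994506835938, -276.2605895996094), (61.2131462097168, 39.99066162109375), 89.6476821899414) [ 0.58   -0.3068  0.03  ] [ 0.62   -0.2456  0.05  ]
block front x 0.6421 y centre(at front):
-0.3012 -0.2509 ((624.72998046875, -276.0478210449219), (34.82661056518555, 50.24311065673828), 0.06363257765769958)
```

View pics/a9scene.png

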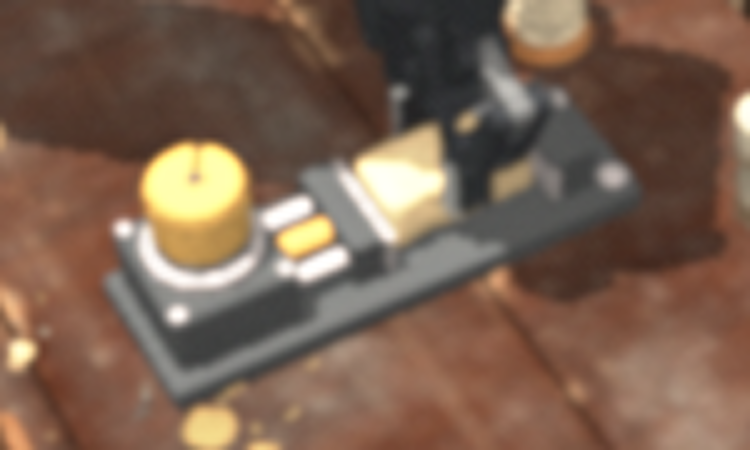

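View pics/a9w.png

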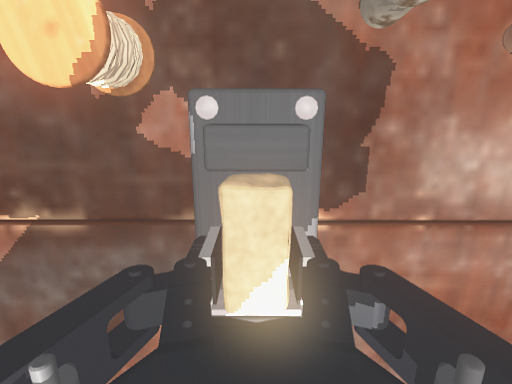

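Going in freely. Last 5 mm down, then open.

Request:
step_arm([
  {"wx": 0,"wy": 0,"wz": 0,"tx": 0.05,"ty": 0.3,"tz": 0,"grip": -1},
  {"wx": 0,"wy": 0,"wz": 0,"tx": 0,"ty": 0.15,"tz": 0,"grip": -1},
  {"wx": 0,"wy": 0,"wz": 0,"tx": 0,"ty": 0,"tz": 0,"grip": -1},
  {"wx": 0,"wy": 0,"wz": 0,"tx": 0,"ty": 0,"tz": 0,"grip": -1},
])

```text
t: 10.33
eef_pos: [0.5824, -0.2767, 0.0505]
tcp_rot: [-1.21, 1.209, -1.208]
contact_force: [0.4, -0.8, -0.8]
finger_gap: 0.034
```

Request:
step_arm([
  {"wx": 0,"wy": 0,"wz": 0,"tx": 0,"ty": 0.15,"tz": 0,"grip": -1},
  {"wx": 0,"wy": 0,"wz": 0,"tx": 0,"ty": 0,"tz": 0,"grip": -1},
  {"wx": 0,"wy": 0,"wz": 0,"tx": 0,"ty": 0,"tz": 0,"grip": -1},
])

```text
t: 10.58
eef_pos: [0.5827, -0.2769, 0.0494]
tcp_rot: [-1.21, 1.208, -1.209]
contact_force: [-0.0, 0.7, -0.1]
finger_gap: 0.0341
```

Request:
step_arm([
  {"wx": 0,"wy": 0,"wz": 0,"tx": 0,"ty": 0.1,"tz": 0,"grip": -1},
  {"wx": 0,"wy": 0,"wz": 0,"tx": 0,"ty": 0,"tz": 0,"grip": -1},
  {"wx": 0,"wy": 0,"wz": 0,"tx": 0,"ty": 0,"tz": 0,"grip": -1},
])

```text
t: 10.83
eef_pos: [0.5827, -0.2769, 0.0493]
tcp_rot: [-1.21, 1.208, -1.208]
contact_force: [-1.5, 0.9, 4.4]
finger_gap: 0.0337
```

Contact with the bed (4.4 N). Release.

Request:
step_arm([
  {"wx": 0,"wy": 0,"wz": 0,"tx": 0,"ty": 0,"tz": 0,"grip": 0},
  {"wx": 0,"wy": 0,"wz": 0,"tx": 0,"ty": 0,"tz": 0,"grip": 0.4},
  {"wx": 0,"wy": 0,"wz": 0,"tx": 0,"ty": 0,"tz": 0,"grip": 0.7},
  {"wx": 0,"wy": 0,"wz": 0,"tx": 0,"ty": 0,"tz": 0,"grip": 0.7},
  {"wx": 0,"wy": 0,"wz": 0,"tx": 0,"ty": 0,"tz": 0,"grip": 0.7},
  {"wx": 0,"wy": 0,"wz": 0,"tx": 0,"ty": 0,"tz": 0,"grip": 0.7},
  {"wx": 0,"wy": 0,"wz": 0,"tx": 0,"ty": 0,"tz": 0,"grip": 0.7},
])

```text
t: 11.42
eef_pos: [0.5825, -0.2768, 0.0482]
tcp_rot: [-1.21, 1.209, -1.208]
contact_force: [-0.1, 0.5, -0.7]
finger_gap: 0.0725
```

Request:
step_arm([
  {"wx": 0,"wy": 0,"wz": 0,"tx": 0,"ty": -2,"tz": 0,"grip": 0.7},
  {"wx": 0,"wy": 0,"wz": 0,"tx": 0,"ty": -3,"tz": 0,"grip": 0.7},
  {"wx": 0,"wy": 0,"wz": 0,"tx": 0,"ty": -3,"tz": 0,"grip": 0.7},
  {"wx": 0,"wy": 0,"wz": 0,"tx": 0,"ty": -3,"tz": -3,"grip": 0.7},
  {"wx": 0,"wy": 0,"wz": 0,"tx": 0,"ty": -2,"tz": -4,"grip": 0.7},
  {"wx": 0,"wy": 0,"wz": 0,"tx": 0,"ty": 0,"tz": -4,"grip": 0.7},
  {"wx": 0,"wy": 0,"wz": 0,"tx": 0,"ty": 0,"tz": 0,"grip": 0.7},
  {"wx": 0,"wy": 0,"wz": 0,"tx": 0,"ty": 0,"tz": 0,"grip": 0.7},
])

```text
t: 12.08
eef_pos: [0.474, -0.2765, 0.1761]
tcp_rot: [-1.209, 1.211, -1.209]
contact_force: [0.4, 0.4, 0.4]
finger_gap: 0.0723
```

```bash
python3 see.py b0 .472 -.2765 .12; python3 - <<'E'
from h import *
d=capture("wrist"); w=cloud(d)
for c in ("wrist","top","scene"):
    capture(c)
    for q in ("block_center","cap_grip","seat"): print(c,q,[(x["at"],x["score"]) for x in spot_point(c,q)[:1]])
E
```

```text
t 12.08 pos [ 0.474  -0.2765  0.1761] yaw -90.04 tilt -1.0 q6 47.2 gap 0.0723
shift cm tx ty tz [ 0.    5.61 -0.19] wy -0.04
fixed jaw [ 234   13   45   55 2161] ((599.8349609375, -276.2008972167969), (39.72935104370117, 35.34732437133789), 0.11173875629901886) [ 0.58   -0.2939  0.0315] [ 0.6197 -0.2585  0.0434]
wrist block_center []
wrist cap_grip [([0.4736, -0.2738, 0.0769], 0.97)]
wrist seat []
top block_center [([0.5833, -0.2773, 0.0285], 0.84)]
top cap_grip []
top seat [([0.5848, -0.2772, 0.0285], 0.88)]
scene block_center [([0.5829, -0.2781, 0.0242], 0.87)]
scene cap_grip [([0.4714, -0.2773, 0.0754], 0.98)]
scene seat [([0.5863, -0.2794, 0.0288], 0.73)]Traceback (most recent call last):
  File "see.py", line 11, in <module>
    p=w[m]; print("block front x",p[:,0].max().round(4),"y centre(at front):")
                                  ~~~~~~~~~~^^
    return umr_maximum(a, axis, None, out, keepdims, initial, where)
ValueError: zero-size array to reduction operation maximum which has no identity
```

View pics/b0w.png

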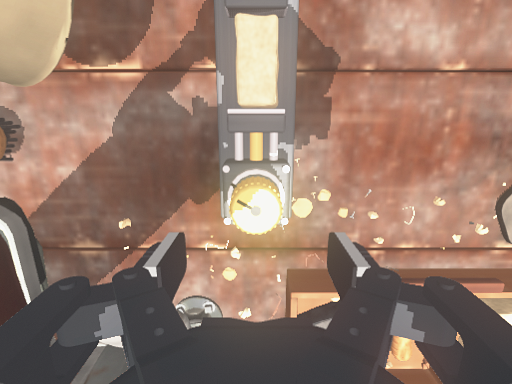

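Request:
step_arm([
  {"wx": 0,"wy": -7,"wz": 0,"tx": 0,"ty": 0,"tz": 0,"grip": 0.7},
  {"wx": 0,"wy": -7,"wz": 0,"tx": 0,"ty": 0,"tz": 0,"grip": 0.7},
  {"wx": 0,"wy": -7,"wz": 0,"tx": 0,"ty": 0,"tz": 0,"grip": 0.7},
  {"wx": 0,"wy": -7,"wz": 0,"tx": 0,"ty": 0,"tz": 0,"grip": 0.7},
  {"wx": 0,"wy": -7,"wz": 0,"tx": 0,"ty": 0,"tz": 0,"grip": 0.7},
  {"wx": 0,"wy": -7,"wz": 0,"tx": 0,"ty": 0,"tz": 0,"grip": 0.7},
  {"wx": 0,"wy": -7,"wz": 0,"tx": 0,"ty": 0,"tz": 0,"grip": 0.7},
  {"wx": 0,"wy": -7,"wz": 0,"tx": 0,"ty": 0,"tz": 0,"grip": 0.7},
])

```text
t: 13.45
eef_pos: [0.4758, -0.277, 0.1764]
tcp_rot: [-1.522, 0.459, -0.459]
contact_force: [-0.2, 0.1, 0.9]
finger_gap: 0.0725
```

Request:
step_arm([
  {"wx": 0,"wy": -7,"wz": 0,"tx": 0,"ty": 0,"tz": 0,"grip": 0.7},
  {"wx": 0,"wy": -7,"wz": 0,"tx": 0,"ty": 0,"tz": 0,"grip": 0.7},
  {"wx": 0,"wy": -7,"wz": 0,"tx": 0,"ty": 0,"tz": 0,"grip": 0.7},
  {"wx": 0,"wy": -7,"wz": 0,"tx": 0,"ty": 0,"tz": 0,"grip": 0.7},
  {"wx": 0,"wy": -7,"wz": 0,"tx": 0,"ty": 0,"tz": 0,"grip": 0.7},
  {"wx": 0,"wy": -7,"wz": 0,"tx": 0,"ty": 0,"tz": 0,"grip": 0.7},
  {"wx": 0,"wy": -7,"wz": 0,"tx": 0,"ty": 0,"tz": 0,"grip": 0.7},
  {"wx": 0,"wy": -7,"wz": 0,"tx": 0,"ty": 0,"tz": 0,"grip": 0.7},
])

```text
t: 14.12
eef_pos: [0.4758, -0.277, 0.1764]
tcp_rot: [-1.549, -0.307, 0.307]
contact_force: [-0.4, 0.0, -0.3]
finger_gap: 0.0729
```

Request:
step_arm([
  {"wx": 0,"wy": -7,"wz": 0,"tx": 0,"ty": 0,"tz": 0,"grip": 0.7},
  {"wx": 0,"wy": -7,"wz": 0,"tx": 0,"ty": 0,"tz": 0,"grip": 0.7},
  {"wx": 0,"wy": -7,"wz": 0,"tx": 0,"ty": 0,"tz": 0,"grip": 0.7},
  {"wx": 0,"wy": -7,"wz": 0,"tx": 0,"ty": 0,"tz": 0,"grip": 0.7},
  {"wx": 0,"wy": 0,"wz": 0,"tx": 0,"ty": 0,"tz": 0,"grip": 0.7},
  {"wx": 0,"wy": 0,"wz": 0,"tx": 0,"ty": 0,"tz": 0,"grip": 0.7},
])

```text
t: 14.62
eef_pos: [0.4758, -0.277, 0.1764]
tcp_rot: [-1.462, -0.68, 0.68]
contact_force: [-0.5, -0.1, -0.4]
finger_gap: 0.0728
```

```bash
python3 - <<'E'
from h import *
goto([.472,-.2763,.12],50)
d=capture("wrist"); cv2.imwrite("pics/c0w.png",d["img"]); w=cloud(d)
print(spot_point("wrist","cap_grip")[:1])
m=(w[...,2]>.08)&(w[...,2]<.1)&(np.hypot(w[...,0]-.472,w[...,1]+.276)<.035)
n,l,st,c=cv2.connectedComponentsWithStats(m.astype(np.uint8)); k=1+np.argmax(st[1:,4]); p=w[l==k]; t=p[p[:,2]>np.median(p[:,2])-.003]
print(st[k],cv2.minEnclosingCircle((t[:,:2]*1000).astype(np.float32)),np.median(t[:,2]))
for q in ("scene","top"):
    d=capture(q); w=cloud(d); m=(w[...,2]>.085)&(w[...,2]<.1)&(np.hypot(w[...,0]-.472,w[...,1]+.276)<.03); t=w[m]
    if len(t): print(q,len(t),cv2.minEnclosingCircle((t[:,:2]*1000).astype(np.float32)))
    im=d["img"][130:260,150:330]; cv2.imwrite(f"pics/c0{q}.png",cv2.resize(im,None,fx=4.4,fy=4.4,interpolation=cv2.INTER_CUBIC))
E
```

```text
t 14.62 pos [ 0.4758 -0.277   0.1764] yaw 49.87 tilt -1.0 q6 -92.7 gap 0.0728
shift cm tx ty tz [-0.2   5.64  0.34] wy -0.13
[{'at': [0.474, -0.2746, 0.0759], 'score': 0.97}]
[ 227  172   55   54 2242] ((471.94354248046875, -275.5079345703125), 20.011503219604492) 0.09035787735339185
scene 277 ((470.9180908203125, -278.40966796875), 20.488309860229492)
```

View pics/c0w.png

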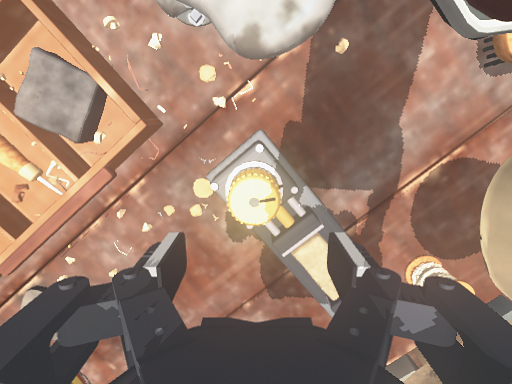

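View pics/c0scene.png

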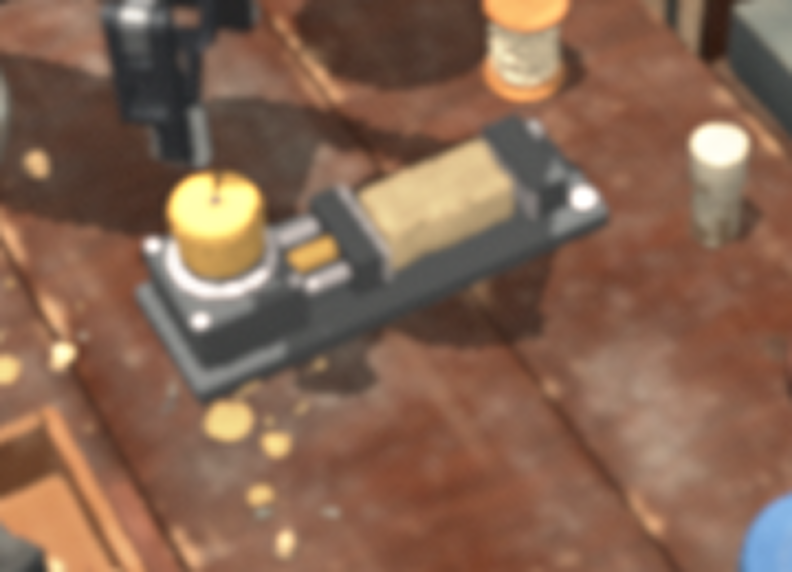

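Request:
step_arm([
  {"wx": 0,"wy": 0,"wz": 0,"tx": -0.2,"ty": 2,"tz": 0.35,"grip": 0.7},
  {"wx": 0,"wy": 0,"wz": 0,"tx": 0,"ty": 3,"tz": 0,"grip": 0.7},
  {"wx": 0,"wy": 0,"wz": 0,"tx": 0,"ty": 2.5,"tz": 0,"grip": 0.7},
  {"wx": 0,"wy": 0,"wz": 0,"tx": 0,"ty": 1.2,"tz": 0,"grip": 0.7},
  {"wx": 0,"wy": 0,"wz": 0,"tx": 0,"ty": 0,"tz": 0,"grip": 0.7},
  {"wx": 0,"wy": 0,"wz": 0,"tx": 0,"ty": 0,"tz": 0,"grip": 0.7},
  {"wx": 0,"wy": 0,"wz": 0,"tx": 0,"ty": 0,"tz": 0,"grip": 0.7},
], newtons=50)

```text
t: 15.4
eef_pos: [0.4729, -0.2772, 0.0912]
tcp_rot: [-1.464, -0.683, 0.681]
contact_force: [0.0, 0.7, 0.5]
finger_gap: 0.0726
```

```bash
python3 - <<'E'
from h import *
goto([.472,-.2763,.088],50)
print(status.state()["moment"])
d=capture("wrist"); cv2.imwrite("pics/c1w.png",d["img"])
d=capture("scene"); cv2.imwrite("pics/c1s.png",cv2.resize(d["img"][120:240,150:310],None,fx=4.5,fy=4.5,interpolation=cv2.INTER_CUBIC))
E
```

```text
t 15.4 pos [ 0.4729 -0.2772  0.0912] yaw 50.05 tilt -1.0 q6 -93.1 gap 0.0726
shift cm tx ty tz [0.01 0.31 0.13] wy 0.05
[ 0.03752553 -0.00948264 -0.04339486]
```

View pics/c1w.png

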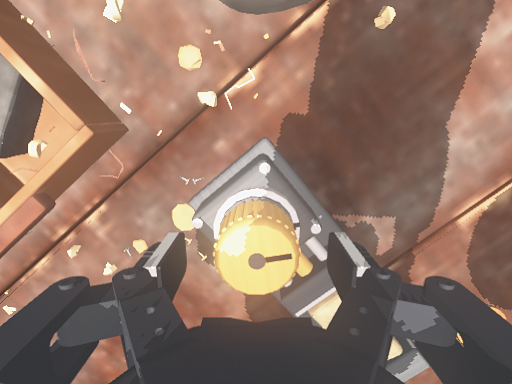

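View pics/c1s.png

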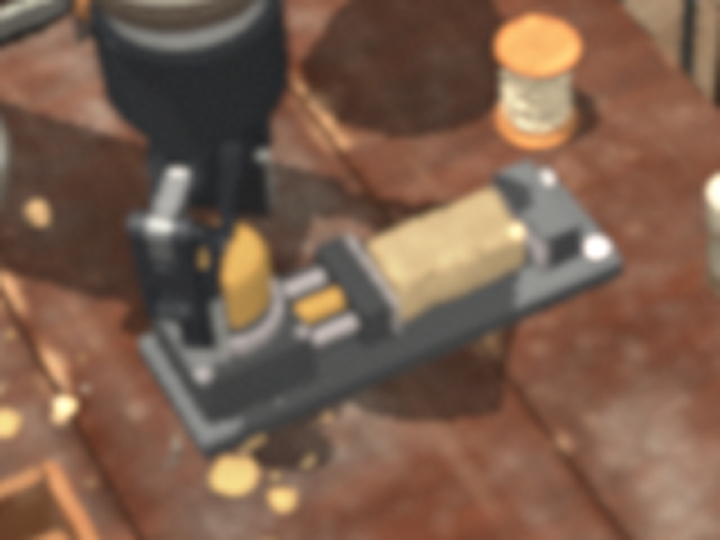

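Request:
step_arm([
  {"wx": 0,"wy": 0,"wz": 0,"tx": 0,"ty": 0.2,"tz": 0.12,"grip": 0.3},
  {"wx": 0,"wy": 0,"wz": 0,"tx": 0,"ty": 0,"tz": 0,"grip": 0},
  {"wx": 0,"wy": 0,"wz": 0,"tx": 0,"ty": 0,"tz": 0,"grip": -0.1},
  {"wx": 0,"wy": 0,"wz": 0,"tx": 0,"ty": 0,"tz": 0,"grip": -1},
  {"wx": 0,"wy": 0,"wz": 0,"tx": 0,"ty": 0,"tz": 0,"grip": -1},
  {"wx": 0,"wy": 0,"wz": 0,"tx": 0,"ty": 0,"tz": 0,"grip": -1},
  {"wx": 0,"wy": 0,"wz": 0,"tx": 0,"ty": 0,"tz": 0,"grip": -1},
  {"wx": 0,"wy": 0,"wz": 0,"tx": 0,"ty": 0,"tz": 0,"grip": -1},
], newtons=50)

```text
t: 16.17
eef_pos: [0.4711, -0.2756, 0.088]
tcp_rot: [-1.461, -0.682, 0.682]
contact_force: [-1.9, 1.8, 6.7]
finger_gap: 0.0383
```

```bash
cat > m.py <<'E'
from h import *
s,r=tool()
print("t",round(s["t"],2),"pos",s["eef_pos"].round(4),"yaw",yaw(r).round(2),"F",s["contact_force"].round(1),"M",s["moment"].round(3),"tau6",round(s["joint_torque"][5],4),"q6",np.degrees(s["joints"][5]).round(1),"gap",round(s["finger_gap"],4))
E
python3 m.py
```

```text
t 16.17 pos [ 0.4711 -0.2756  0.088 ] yaw 50.07 F [-1.9  1.8  6.7] M [0.302 0.245 0.034] tau6 -0.0012 q6 -93.1 gap 0.0383
```

Request:
step_arm([
  {"wx": 0,"wy": 4,"wz": 0,"tx": 0,"ty": -0.05,"tz": 0,"grip": -1},
  {"wx": 0,"wy": 4,"wz": 0,"tx": 0,"ty": 0,"tz": 0,"grip": -1},
  {"wx": 0,"wy": 4,"wz": 0,"tx": 0,"ty": 0,"tz": 0,"grip": -1},
  {"wx": 0,"wy": 4,"wz": 0,"tx": 0,"ty": 0,"tz": 0,"grip": -1},
  {"wx": 0,"wy": 4,"wz": 0,"tx": 0,"ty": 0,"tz": 0,"grip": -1},
])

```text
t: 16.58
eef_pos: [0.4712, -0.2755, 0.0881]
tcp_rot: [-1.532, -0.409, 0.409]
contact_force: [-0.4, 1.3, 2.5]
finger_gap: 0.038
```

```bash
python3 m.py; python3 - <<'E'
from h import *
d=capture("wrist"); cv2.imwrite("pics/d0w.png",d["img"])
E
```

```text
t 16.58 pos [ 0.4712 -0.2755  0.0881] yaw 29.89 F [-0.4  1.3  2.5] M [ 0.216 -0.035  0.171] tau6 -0.7193 q6 -72.9 gap 0.038
```

View pics/d0w.png

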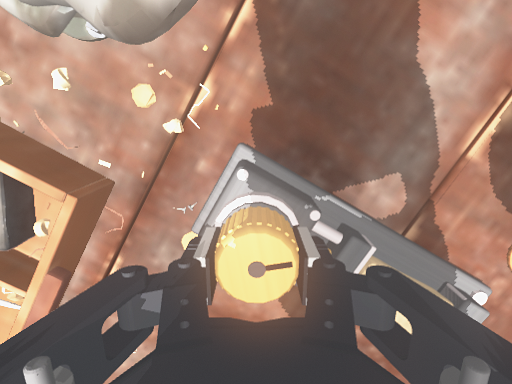

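Request:
step_arm([
  {"wx": 0,"wy": 4,"wz": 0,"tx": 0,"ty": 0,"tz": 0,"grip": -1},
  {"wx": 0,"wy": 4,"wz": 0,"tx": 0,"ty": 0,"tz": 0,"grip": -1},
  {"wx": 0,"wy": 4,"wz": 0,"tx": 0,"ty": 0,"tz": 0,"grip": -1},
  {"wx": 0,"wy": 4,"wz": 0,"tx": 0,"ty": 0,"tz": 0,"grip": -1},
  {"wx": 0,"wy": 4,"wz": 0,"tx": 0,"ty": 0,"tz": 0,"grip": -1},
])

```text
t: 17.05
eef_pos: [0.4713, -0.2755, 0.0881]
tcp_rot: [-1.567, -0.137, 0.136]
contact_force: [0.6, 0.9, 1.7]
finger_gap: 0.0383
```

```bash
python3 m.py
```

```text
t 17.05 pos [ 0.4713 -0.2755  0.0881] yaw 9.97 F [0.6 0.9 1.7] M [ 0.195 -0.107  0.186] tau6 -0.7179 q6 -53.0 gap 0.0383
```

Request:
step_arm([
  {"wx": 0,"wy": 4,"wz": 0,"tx": 0,"ty": 0,"tz": 0,"grip": -1},
  {"wx": 0,"wy": 4,"wz": 0,"tx": 0,"ty": 0,"tz": 0,"grip": -1},
  {"wx": 0,"wy": 4,"wz": 0,"tx": 0,"ty": 0,"tz": 0,"grip": -1},
])

```text
t: 17.3
eef_pos: [0.4713, -0.2755, 0.0881]
tcp_rot: [-1.571, 0.027, -0.028]
contact_force: [0.5, 2.0, 3.2]
finger_gap: 0.0381
```

```bash
python3 m.py; python3 - <<'E'
from h import *
d=capture("scene"); cv2.imwrite("pics/d1s.png",cv2.resize(d["img"][120:240,150:310],None,fx=4.5,fy=4.5,interpolation=cv2.INTER_CUBIC))
E
```

```text
t 17.3 pos [ 0.4713 -0.2755  0.0881] yaw -2.03 F [0.5 2.  3.2] M [ 0.195 -0.179  0.157] tau6 -0.7178 q6 -41.0 gap 0.0381
```

View pics/d1s.png

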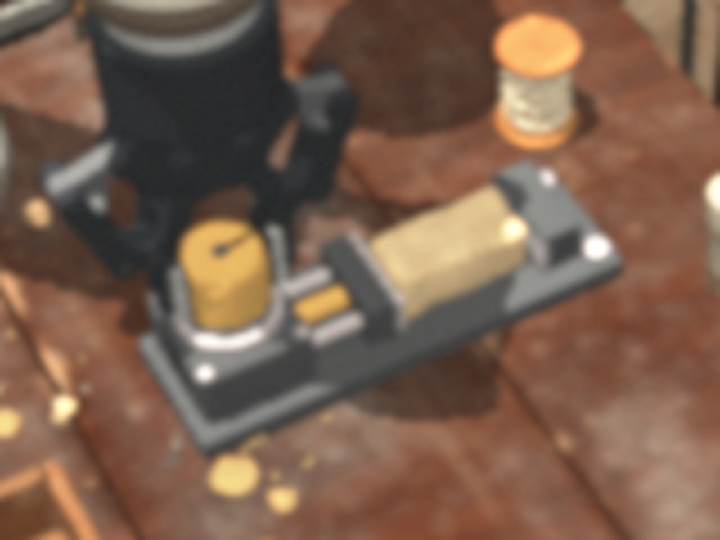

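Request:
step_arm([
  {"wx": 0,"wy": 4,"wz": 0,"tx": 0,"ty": 0,"tz": 0,"grip": -1},
  {"wx": 0,"wy": 4,"wz": 0,"tx": 0,"ty": 0,"tz": 0,"grip": -1},
  {"wx": 0,"wy": 4,"wz": 0,"tx": 0,"ty": 0,"tz": 0,"grip": -1},
])

```text
t: 17.6
eef_pos: [0.4713, -0.2755, 0.0881]
tcp_rot: [-1.562, 0.19, -0.192]
contact_force: [1.0, 2.1, 1.5]
finger_gap: 0.0379
```

```bash
python3 m.py
```

```text
t 17.6 pos [ 0.4713 -0.2755  0.0881] yaw -13.96 F [1.  2.1 1.5] M [ 0.242 -0.212  0.162] tau6 -0.7217 q6 -29.1 gap 0.0379
```

Request:
step_arm([
  {"wx": 0,"wy": 4,"wz": 0,"tx": 0,"ty": 0,"tz": 0,"grip": -1},
  {"wx": 0,"wy": 4,"wz": 0,"tx": 0,"ty": 0,"tz": 0,"grip": -1},
])

```text
t: 17.77
eef_pos: [0.4714, -0.2755, 0.0881]
tcp_rot: [-1.55, 0.3, -0.301]
contact_force: [1.4, 1.2, 1.9]
finger_gap: 0.038
```

```bash
python3 m.py
```

```text
t 17.77 pos [ 0.4714 -0.2755  0.0881] yaw -21.95 F [1.4 1.2 1.9] M [ 0.173 -0.209  0.117] tau6 -0.7179 q6 -21.1 gap 0.038
```

Request:
step_arm([
  {"wx": 0,"wy": 4,"wz": 0,"tx": 0,"ty": 0,"tz": 0,"grip": -1},
  {"wx": 0,"wy": 4,"wz": 0,"tx": 0,"ty": 0,"tz": 0,"grip": -1},
])

```text
t: 17.93
eef_pos: [0.4714, -0.2755, 0.0881]
tcp_rot: [-1.532, 0.409, -0.411]
contact_force: [2.0, 1.8, 1.6]
finger_gap: 0.038
```

```bash
python3 m.py
```

```text
t 17.93 pos [ 0.4714 -0.2755  0.0881] yaw -29.96 F [2.  1.8 1.6] M [ 0.179 -0.189  0.174] tau6 -0.7179 q6 -13.1 gap 0.038
```

Request:
step_arm([
  {"wx": 0,"wy": 4,"wz": 0,"tx": 0,"ty": 0,"tz": 0,"grip": -1},
  {"wx": 0,"wy": 4,"wz": 0,"tx": 0,"ty": 0,"tz": 0,"grip": -1},
])

```text
t: 18.1
eef_pos: [0.4715, -0.2755, 0.0881]
tcp_rot: [-1.508, 0.518, -0.519]
contact_force: [0.2, 1.4, 1.2]
finger_gap: 0.0382
```

```bash
python3 m.py; python3 - <<'E'
from h import *
d=capture("scene"); cv2.imwrite("pics/d2s.png",cv2.resize(d["img"][120:240,150:310],None,fx=4.5,fy=4.5,interpolation=cv2.INTER_CUBIC))
d=capture("wrist"); cv2.imwrite("pics/d2w.png",d["img"])
E
python3 m.py
```

```text
t 18.1 pos [ 0.4715 -0.2755  0.0881] yaw -37.95 F [0.2 1.4 1.2] M [ 0.211 -0.272  0.139] tau6 -0.718 q6 -5.1 gap 0.0382
t 18.2 pos [ 0.4714 -0.2755  0.0881] yaw -37.81 F [2.4 1.2 1.9] M [ 0.211 -0.369  0.167] tau6 0.7016 q6 -5.2 gap 0.0382
```

View pics/d2s.png

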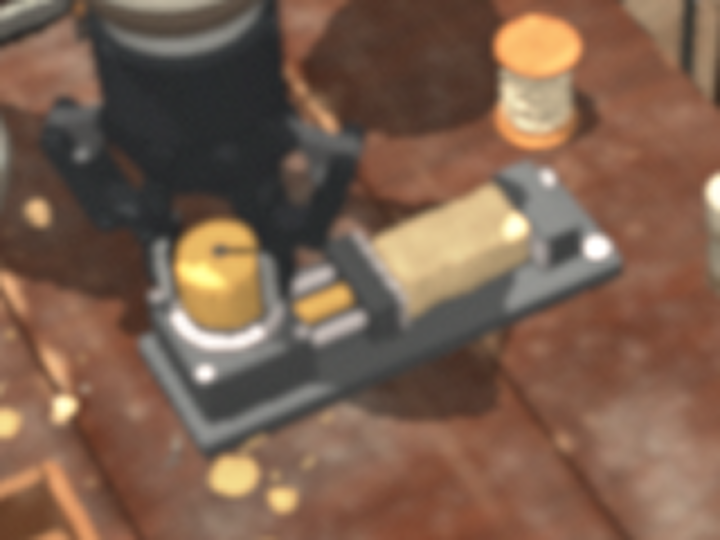

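View pics/d2w.png

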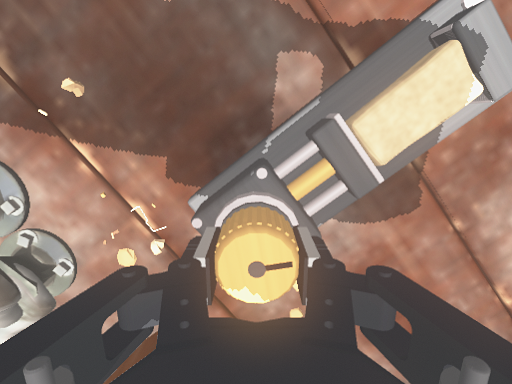

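Request:
step_arm([
  {"wx": 0,"wy": 4,"wz": 0,"tx": 0,"ty": 0,"tz": 0,"grip": -1},
  {"wx": 0,"wy": 4,"wz": 0,"tx": 0,"ty": 0,"tz": 0,"grip": -1},
])

```text
t: 18.37
eef_pos: [0.4715, -0.2756, 0.0881]
tcp_rot: [-1.479, 0.625, -0.627]
contact_force: [2.3, 1.6, 1.2]
finger_gap: 0.0381
```

```bash
python3 m.py
```

```text
t 18.37 pos [ 0.4715 -0.2756  0.0881] yaw -45.88 F [2.3 1.6 1.2] M [ 0.156 -0.385  0.192] tau6 -0.7909 q6 2.9 gap 0.0381
```

Request:
step_arm([
  {"wx": 0,"wy": 4,"wz": 0,"tx": 0,"ty": 0,"tz": 0,"grip": -1},
  {"wx": 0,"wy": 4,"wz": 0,"tx": 0,"ty": 0,"tz": 0,"grip": -1},
])

```text
t: 18.53
eef_pos: [0.4715, -0.2756, 0.0881]
tcp_rot: [-1.443, 0.733, -0.735]
contact_force: [2.4, 1.5, 0.7]
finger_gap: 0.0381
```

```bash
python3 m.py; python3 - <<'E'
from h import *
d=capture("wrist"); cv2.imwrite("pics/d3w.png",d["img"])
E
python3 m.py
```

```text
t 18.53 pos [ 0.4715 -0.2756  0.0881] yaw -53.89 F [2.4 1.5 0.7] M [ 0.145 -0.39   0.17 ] tau6 -0.7181 q6 10.9 gap 0.0381
t 18.58 pos [ 0.4715 -0.2756  0.0881] yaw -54.08 F [2.  1.4 1.3] M [ 0.156 -0.477  0.186] tau6 0.2241 q6 11.1 gap 0.0383
```

View pics/d3w.png

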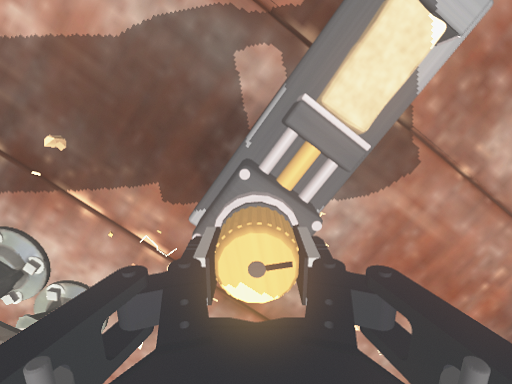

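Request:
step_arm([
  {"wx": 0,"wy": 4,"wz": 0,"tx": 0,"ty": 0,"tz": 0,"grip": -1},
  {"wx": 0,"wy": 4,"wz": 0,"tx": 0,"ty": 0,"tz": 0,"grip": -1},
])

```text
t: 18.75
eef_pos: [0.4715, -0.2756, 0.0881]
tcp_rot: [-1.402, 0.839, -0.841]
contact_force: [2.9, 0.7, 1.5]
finger_gap: 0.038
```

```bash
python3 m.py
```

```text
t 18.75 pos [ 0.4715 -0.2756  0.0881] yaw -61.84 F [2.9 0.7 1.5] M [ 0.136 -0.494  0.146] tau6 -0.7759 q6 18.8 gap 0.038
```

Request:
step_arm([
  {"wx": 0,"wy": 4,"wz": 0,"tx": 0,"ty": 0,"tz": 0,"grip": -1},
  {"wx": 0,"wy": 4,"wz": 0,"tx": 0,"ty": 0,"tz": 0,"grip": -1},
])

```text
t: 18.92
eef_pos: [0.4715, -0.2757, 0.0881]
tcp_rot: [-1.355, 0.945, -0.948]
contact_force: [1.8, 1.0, 0.2]
finger_gap: 0.0383
```

```bash
python3 m.py; python3 - <<'E'
from h import *
d=capture("scene"); cv2.imwrite("pics/d4s.png",cv2.resize(d["img"][120:240,150:310],None,fx=4.5,fy=4.5,interpolation=cv2.INTER_CUBIC))
E
python3 m.py
```

```text
t 18.92 pos [ 0.4715 -0.2757  0.0881] yaw -69.84 F [1.8 1.  0.2] M [ 0.105 -0.515  0.195] tau6 -0.6926 q6 26.8 gap 0.0383
t 18.97 pos [ 0.4715 -0.2757  0.0881] yaw -70.04 F [3.1 1.3 1. ] M [ 0.132 -0.538  0.164] tau6 0.2632 q6 27.0 gap 0.0384
```

View pics/d4s.png

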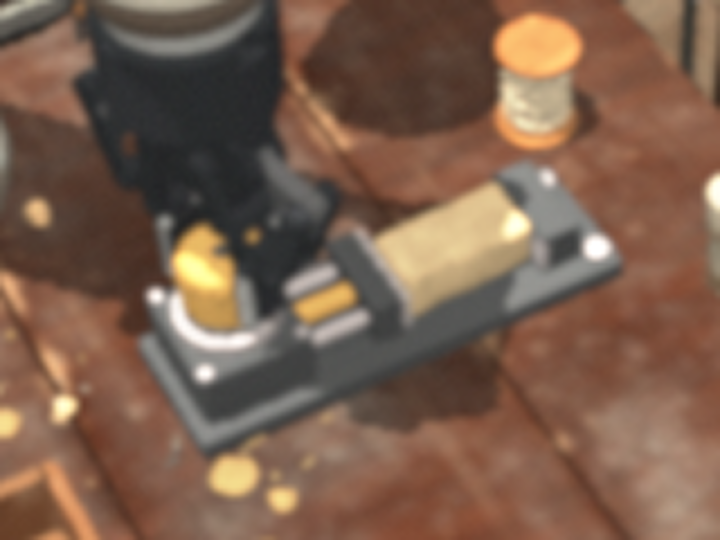

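Request:
step_arm([
  {"wx": 0,"wy": 4,"wz": 0,"tx": 0,"ty": 0,"tz": 0,"grip": -1},
  {"wx": 0,"wy": 4,"wz": 0,"tx": 0,"ty": 0,"tz": 0,"grip": -1},
])

```text
t: 19.13
eef_pos: [0.4715, -0.2757, 0.0881]
tcp_rot: [-1.302, 1.049, -1.052]
contact_force: [3.5, 1.1, 0.8]
finger_gap: 0.0382
```

```bash
python3 m.py
```

```text
t 19.13 pos [ 0.4715 -0.2757  0.0881] yaw -77.79 F [3.5 1.1 0.8] M [ 0.078 -0.572  0.202] tau6 -0.707 q6 34.8 gap 0.0382
```

Request:
step_arm([
  {"wx": 0,"wy": 4,"wz": 0,"tx": 0,"ty": 0,"tz": 0,"grip": -1},
  {"wx": 0,"wy": 4,"wz": 0,"tx": 0,"ty": 0,"tz": 0,"grip": -1},
])

```text
t: 19.3
eef_pos: [0.4715, -0.2757, 0.0881]
tcp_rot: [-1.243, 1.154, -1.156]
contact_force: [3.7, 0.3, 1.0]
finger_gap: 0.0381
```

```bash
python3 m.py; python3 - <<'E'
from h import *
d=capture("wrist"); cv2.imwrite("pics/d5w.png",d["img"])
d=capture("scene"); cv2.imwrite("pics/d5s.png",cv2.resize(d["img"][120:240,150:310],None,fx=4.5,fy=4.5,interpolation=cv2.INTER_CUBIC))
E
python3 m.py
```

```text
t 19.3 pos [ 0.4715 -0.2757  0.0881] yaw -85.79 F [3.7 0.3 1. ] M [ 0.089 -0.521  0.277] tau6 -0.5918 q6 42.8 gap 0.0381
t 19.4 pos [ 0.4715 -0.2757  0.0881] yaw -85.68 F [4.3 0.6 0.9] M [ 0.057 -0.654  0.29 ] tau6 0.8318 q6 42.7 gap 0.0382
```

View pics/d5s.png

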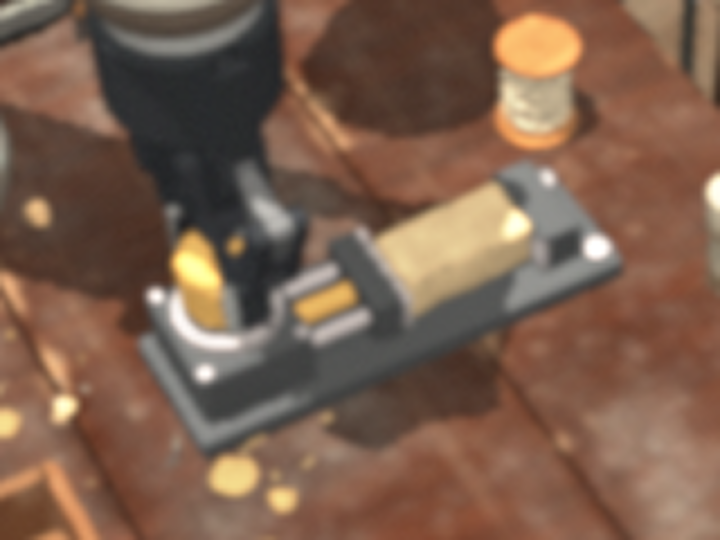

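View pics/d5w.png

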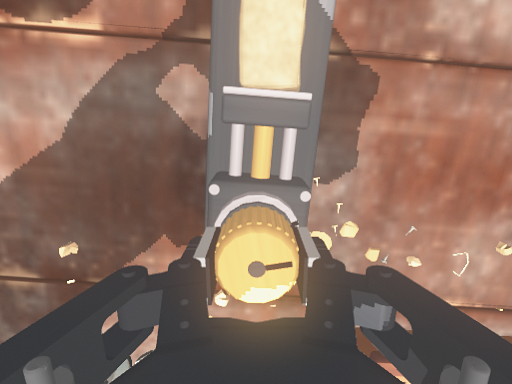

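Request:
step_arm([
  {"wx": 0,"wy": 2,"wz": 0,"tx": 0,"ty": 0,"tz": 0,"grip": -1},
  {"wx": 0,"wy": 2,"wz": 0,"tx": 0,"ty": 0,"tz": 0,"grip": -1},
])

```text
t: 19.57
eef_pos: [0.4715, -0.2758, 0.0881]
tcp_rot: [-1.211, 1.204, -1.206]
contact_force: [3.7, 0.2, 0.5]
finger_gap: 0.0382
```

```bash
python3 m.py
```

```text
t 19.57 pos [ 0.4715 -0.2758  0.0881] yaw -89.69 F [3.7 0.2 0.5] M [ 0.053 -0.662  0.296] tau6 -0.1935 q6 46.7 gap 0.0382
```

Request:
step_arm([
  {"wx": 0,"wy": 2,"wz": 0,"tx": 0,"ty": 0,"tz": 0,"grip": -1},
  {"wx": 0,"wy": 2,"wz": 0,"tx": 0,"ty": 0,"tz": 0,"grip": -1},
])

```text
t: 19.73
eef_pos: [0.4715, -0.2758, 0.0881]
tcp_rot: [-1.178, 1.255, -1.258]
contact_force: [4.7, 0.0, 0.7]
finger_gap: 0.0386
```

```bash
python3 m.py; python3 - <<'E'
from h import *
d=capture("wrist"); cv2.imwrite("pics/d6w.png",cv2.resize(d["img"][150:320,170:350],None,fx=3.5,fy=3.5,interpolation=cv2.INTER_CUBIC))
E
python3 m.py
```

```text
t 19.73 pos [ 0.4715 -0.2758  0.0881] yaw -93.69 F [4.7 0.  0.7] M [ 0.    -0.571  0.237] tau6 -0.1572 q6 50.7 gap 0.0386
t 19.78 pos [ 0.4715 -0.2758  0.0881] yaw -93.8 F [ 4.8 -0.5 -0.4] M [-0.04  -0.736  0.276] tau6 0.3528 q6 50.8 gap 0.0382
```

View pics/d6w.png

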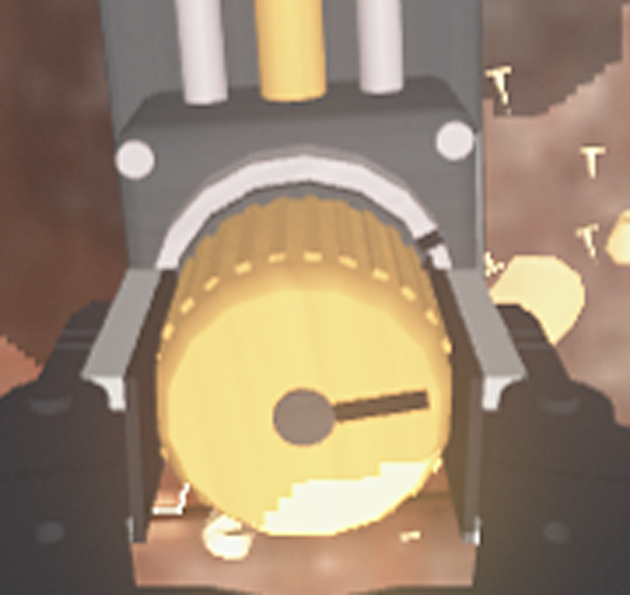

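```bash
python3 - <<'E'
from h import *
d=capture("wrist")
K=np.array([[d["fx"],0,d["cx"]],[0,d["fy"],d["cy"]],[0,0,1]])
def ray(px,z):
    p=cv2.undistortPoints(np.array([[px]],np.float32),K,np.array(d["dist"]))[0,0]
    E=np.linalg.inv(d["extrinsics"]); v=E[:3,:3]@[p[0],-p[1],-1]; o=E[:3,3]; return o+v*(z-o[2])/v[2]
c=ray((170+303/3.5,150+416/3.5),.091); m=ray((170+428/3.5,150+398/3.5),.091); k=ray((170+430/3.5,150+240/3.5),.056)
ax=np.array([c[0],c[1]]); print(c,m,k)
a=np.degrees(np.arctan2(*(m-c)[[1,0]]))
for A in (c[:2],np.array([.4718,-.276])):
    b=np.degrees(np.arctan2(k[1]-A[1],k[0]-A[0])); print("cap",a.round(1),"collar",b.round(1),"diff",(b-a).round(1),"radius",np.hypot(*(k[:2]-A)))
E
```

```text
[ 0.47221172 -0.27582056  0.091     ] [ 0.47368778 -0.29175833  0.091     ] [ 0.48181247 -0.29664657  0.056     ]
cap -84.7 collar -65.3 diff 19.5 radius 0.022932447274606506
cap -84.7 collar -64.1 diff 20.6 radius 0.02294624740545636
```

Request:
step_arm([
  {"wx": 0,"wy": 0,"wz": 0,"tx": 0,"ty": 0,"tz": 0,"grip": 0.2},
  {"wx": 0,"wy": 0,"wz": 0,"tx": 0,"ty": 0,"tz": 0,"grip": 0.7},
  {"wx": 0,"wy": 0,"wz": 0,"tx": 0,"ty": 0,"tz": 0,"grip": 0.7},
  {"wx": 0,"wy": 0,"wz": 0,"tx": 0,"ty": 0,"tz": 0,"grip": 0.7},
  {"wx": 0,"wy": 0,"wz": 0,"tx": 0,"ty": 0,"tz": 0,"grip": 0.7},
])

```text
t: 20.25
eef_pos: [0.4706, -0.2754, 0.0876]
tcp_rot: [-1.177, 1.26, -1.259]
contact_force: [-0.3, -0.2, 0.5]
finger_gap: 0.0726
```

Request:
step_arm([
  {"wx": 0,"wy": 0,"wz": 0,"tx": 0,"ty": -2,"tz": 0,"grip": 0.7},
  {"wx": 0,"wy": 0,"wz": 0,"tx": 0,"ty": -3,"tz": 0,"grip": 0.7},
  {"wx": 0,"wy": 0,"wz": 0,"tx": 0,"ty": -3,"tz": 0,"grip": 0.7},
  {"wx": 0,"wy": 0,"wz": 0,"tx": 0,"ty": -2,"tz": 0,"grip": 0.7},
  {"wx": 0,"wy": 0,"wz": 0,"tx": 0,"ty": 0,"tz": 0,"grip": 0.7},
  {"wx": 0,"wy": 0,"wz": 0,"tx": 0,"ty": 0,"tz": 0,"grip": 0.7},
])

```text
t: 20.75
eef_pos: [0.4715, -0.2761, 0.1892]
tcp_rot: [-1.176, 1.257, -1.262]
contact_force: [-0.3, 0.4, -0.1]
finger_gap: 0.0726
```

```bash
python3 m.py; python3 - <<'E'
from h import *
d=capture("wrist"); cv2.imwrite("pics/e0w.png",cv2.resize(d["img"][0:250,170:350],None,fx=2.4,fy=2.4,interpolation=cv2.INTER_CUBIC))
d=capture("scene"); cv2.imwrite("pics/e0s.png",cv2.resize(d["img"][120:240,150:310],None,fx=4.5,fy=4.5,interpolation=cv2.INTER_CUBIC))
for c in ("top","scene"):
    capture(c)
    for q in ("block_center","seat","spool","edge_roller","heel_piece"): print(c,q,[(x["at"],x["score"]) for x in spot_point(c,q)[:1]])
E
```

```text
t 20.75 pos [ 0.4715 -0.2761  0.1892] yaw -93.91 F [-0.3  0.4 -0.1] M [-0.003 -0.004  0.025] tau6 -0.0019 q6 50.9 gap 0.0726
top block_center [([0.588, -0.2762, 0.0297], 0.68)]
top seat [([0.5845, -0.278, 0.028], 0.76)]
top spool [([0.6815, -0.1998, 0.001], 0.87)]
top edge_roller [([0.705, -0.3425, 0.0021], 0.55)]
top heel_piece [([0.4378, -0.5693, -0.0025], 0.83)]
scene block_center [([0.5824, -0.2764, 0.0258], 0.59)]
scene seat [([0.5873, -0.2761, 0.0284], 0.58)]
scene spool [([0.675, -0.1988, 0.0033], 0.64)]
scene edge_roller [([0.7062, -0.3427, 0.0011], 0.69)]
scene heel_piece [([0.4427, -0.5713, 0.001], 0.93)]
```

View pics/e0w.png

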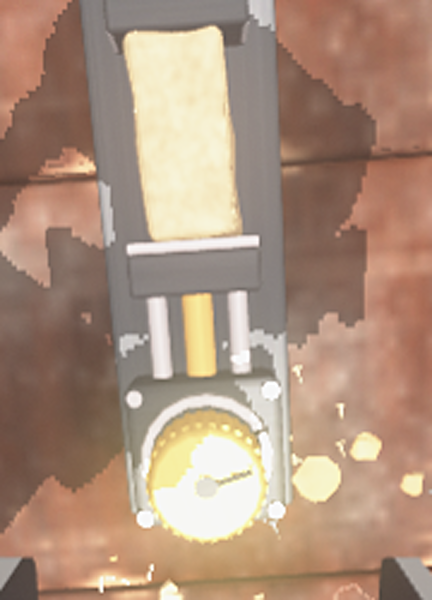

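View pics/e0s.png

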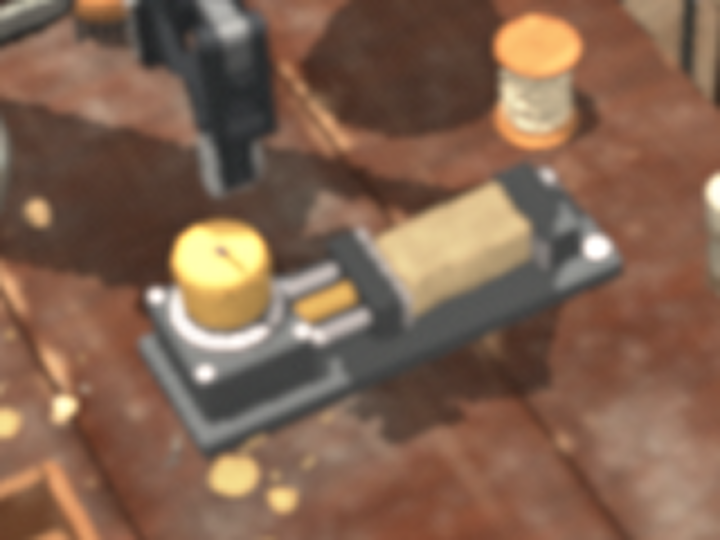

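```bash
python3 - <<'E'
from h import *
d=capture("wrist"); cv2.imwrite("pics/e1w.png",cv2.resize(d["img"][155:235,215:295],None,fx=7,fy=7,interpolation=cv2.INTER_CUBIC))
E
```

```text
(no output)
```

View pics/e1w.png

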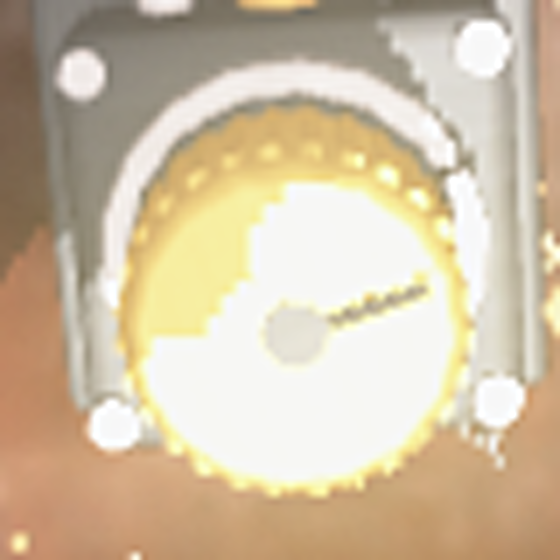

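```bash
python3 - <<'E'
from h import *
d=capture("wrist")
K=np.array([[d["fx"],0,d["cx"]],[0,d["fy"],d["cy"]],[0,0,1]])
def ray(px,z):
    p=cv2.undistortPoints(np.array([[px]],np.float32),K,np.array(d["dist"]))[0,0]
    E=np.linalg.inv(d["extrinsics"]); v=E[:3,:3]@[p[0],-p[1],-1]; o=E[:3,3]; return o+v*(z-o[2])/v[2]
f=lambda u,v,z:ray((215+u/7,155+v/7),z)
c=f(296,331,.091);m=f(425,289,.091);k=f(457,168,.056)
a=np.degrees(np.arctan2(*(m-c)[[1,0]]))
for A in (c[:2],np.array([.4718,-.276])):
    b=np.degrees(np.arctan2(k[1]-A[1],k[0]-A[0])); print("cap",a.round(1),"collar",b.round(1),"diff",(b-a).round(1),np.hypot(*(k[:2]-A)))
E
```

```text
cap -75.1 collar -65.7 diff 9.4 0.023343540490354777
cap -75.1 collar -64.9 diff 10.2 0.023855847225305416
```

```bash
python3 -c "
from rig import workorder; print(workorder.job_done())"
```

```text
the job is handed in; nothing more can be done
None
```

I laid the block flat and lengthwise between the vice jaws and let go. I then turned the cap clockwise about 144° in one grip until the clutch slipped, released it and backed off. The job is handed in at about 21 s of the 72 s allowed; it reports no verdict.

- **Clutch:** The torque held at about 0.165 N m while the jaw travelled, then levelled off at about 0.28 N m. After letting go, the cap and collar marks stood about 10° (0.17 rad) apart. That is inside the 0.03 to 0.45 rad window.
- **Block:** The last pictures show it flat, near the middle line and up against both jaws. I could not measure the jaw force on it directly.
- **Disagreement:** The two cameras differ on the block's place along the vice. The top camera puts it about 3.5 mm past the seat and the scene camera about 5 mm short. The networks are only good to about 4 mm each, so I relied on the pictures and the torque.
- **Bystanders:** The last positions of the spool, edge roller and heel piece match the first ones within about 4 mm.
- **Robot:** The gripper was about 0.1 m above the cap, with contact force near zero.

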